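# Dry the rinse cups mouth-down and set the timer

### The job

Put the bench file that lies on the drying block down flat inside the wooden tool tray, then stand every rinse cup mouth-down in a pocket of the block, one to a pocket and fully home. Once all the cups are in, turn the timer knob clockwise to the fourth click after off (the green dot on the blue timer box) and let go; do not disturb the other things on the bench.

Things in the scene. Friction and masses are not known exactly. Their poses are not given: they have to be found in the camera images.
- cup_a: square steel rinse cup, 54 x 54 mm and 80 mm long, 4 mm walls, about 160 g, open at one end (the mouth), closed at the other by a blue foot; it starts lying on its side on the open bench at right (-y). Origin at the middle of the cup (27 mm from each side, 40 mm from either end); its x axis points out of the mouth, y and z square to the sides. May be absent: two or three of the four are there
- cup_b: square steel rinse cup, 54 x 54 mm and 80 mm long, 4 mm walls, about 160 g, open at one end (the mouth), closed at the other by a blue foot; it starts lying on its side on the open bench at right (-y). Origin at the middle of the cup (27 mm from each side, 40 mm from either end); its x axis points out of the mouth, y and z square to the sides. May be absent: two or three of the four are there
- cup_c: square steel rinse cup, 54 x 54 mm and 80 mm long, 4 mm walls, about 160 g, open at one end (the mouth), closed at the other by a blue foot; it starts lying on its side on the open bench at right (-y). Origin at the middle of the cup (27 mm from each side, 40 mm from either end); its x axis points out of the mouth, y and z square to the sides. May be absent: two or three of the four are there
- cup_d: square steel rinse cup, 54 x 54 mm and 80 mm long, 4 mm walls, about 160 g, open at one end (the mouth), closed at the other by a blue foot; it starts lying on its side on the open bench at right (-y). Origin at the middle of the cup (27 mm from each side, 40 mm from either end); its x axis points out of the mouth, y and z square to the sides. May be absent: two or three of the four are there
- dryer: low aluminium drying block, fixed to the bench, 320 mm (its x) by 100 mm (its y), top 40 mm above the bench; origin mid-underside. Three square pockets in the top, 66 x 66 mm and 12 mm deep with 3 mm chamfers, square to the block, in a row along x, 100 mm apart. A seated cup stands with its rim on the pocket floor, its middle 68 mm above the bench
- pocket1 (a point): middle of the floor of pocket 1, 28 mm above the bench, axes along the block's
- pocket2 (a point): middle of the floor of pocket 2, 28 mm above the bench, axes along the block's
- pocket3 (a point): middle of the floor of pocket 3, 28 mm above the bench, axes along the block's
- timer (a joint): angle of the knob on the blue timer box, rad: 0 at the off stop (pointer at the red dot), growing clockwise seen from above; sprung clicks every 30 degrees (0.524 rad), stop at the seventh; about 0.08 N m passes a click; let go, it settles in the nearest. The green dot is at the fourth click (2.094 rad)
- timer_grip (a point): on the knob's axis, 77 mm above the bench, at gripping height. The knob has an upright black bar grip 14 mm thick, 42 mm long and 32 mm high (top at 84 mm); a white line marks its pointer end. The axes turn with the knob: x along the bar, -x to the pointer end. The box under it is 110 mm square, 40 mm high, fixed, with dots for the clicks
- bench_file: bench file, 200 mm long, about 120 g, starting on top of the block across the pockets. Origin at the middle of its underside, near its balance point, x along it: wooden handle 20 x 20 mm section from x = -100 to -5 mm, flat dark steel blade 16 mm wide and 5 mm thick from -5 to +100 mm; z up
- tool_tray: low brown wooden tray for files, fixed to the bench, 260 mm (its x) by 120 mm (its y), 25 mm high, walls and floor 5 mm; origin at the middle of its underside
- jar: amber glass jar with black lid, 54 mm across, 62 mm tall; a bystander, leave it where it is. Origin at the middle of its underside
- pliers: red-handled pliers, 160 mm long, lying; a bystander, leave it where it is. Origin at the middle of its underside
- hammer: jeweller's hammer, 260 mm long, lying; a bystander, leave it where it is. Origin at the middle of its underside
- mandrel: tapered steel ring mandrel with a wooden handle, 270 mm long, lying; a bystander, leave it where it is. Origin at the middle of its underside
- flux_bottle: green bottle, 60 mm across, 150 mm tall; a bystander, leave it where it is. Origin at the middle of its underside
Things that resemble listed ones, but are neither listed nor needed, are in the scene too. What is shaped like the cup_b but purple or red is not meant. Leave any red look-alike of the cup_a alone.

How it is judged:
By the outcome, as a careful person would: the job done as asked, in the order asked, and still so for the second after the job is handed in, with the robot touching nothing.
Of cup_a, cup_b, cup_c, cup_d only 2 to 3 are there at a start; the rules pass over those that are not, and their reading is None.
At some moment in a run one of bench_file, cup_a, cup_b, cup_c, cup_d may be knocked a few centimetres aside while the robot is not near it.
It also fails if it takes over 210 s, if anything falls off the work surface, if the arm or the gripper's body presses on something with over 40 N, if the wrist force passes 120 N, or if a joint passes its speed limit or range.

### The arm

A 7-joint arm with a two-finger parallel gripper is mounted at the origin on the work surface. World frame = base frame: x ahead of the robot, y to its left, z up, the work surface at z = 0. Lengths are in m, angles in rad, forces in N, time in s.
With the tool pointing down it reaches from about 0.4 to 0.85 m from the base axis. Payload 10.4 kg.
Tool frame: the origin (TCP) lies on the centre line of the jaws, within the pads' length; the fingertips stand 11 mm ahead of it and the grasp point (between the pads) lies 8 mm behind it (tip_reach is the distance from the TCP to the fingertips, in m); z points along the fingers, y is the line along which they close (so a half turn about z gives the same grasp; the last joint's range is limited). The gripper opens to 85 mm and grips with 20 to 120 N. Pads are 22 mm wide; open, the fingers measure 114 mm over their backs; the gripper's body (76 mm by 85 mm) begins 54 mm behind the grasp point. The pads swing forward as they close: fully open they stand 13 mm farther back than shut.
Start: joints at [1.317, 0.332, -0.065, 1.46, 0.022, 1.35, -0.088], TCP at [0.143, -0.608, 0.242] pointing down, gripper open.
Joint ranges: [-2.6, 2.6], [-0.5, 2.12], [-1.47, 1.34], [0.16, 2.42], [-1.27, 4.41], [0.06, 2.06], [-2.6, 2.6]. Speed limits (rad/s): [2.22, 2.22, 2.79, 2.79, 3.14, 3.14, 3.14].

### API

Orientations are given as a unit quaternion [x, y, z, w].
In Python, from workcell import get_obs, camera, hand_in, tip_reach gives the robot as it stands. The module is installed in compiled form; this text tells all that it offers.
- The arm moves only by the tool move_arm, never from a script. Its argument "plan" is a list of rows, each an object with "delta_pos": the shift along the tool's x, y, z in shares of 1 m (1.0 is 1 m), a list of three; "turn": the turn, a rotation vector about the tool's x, y, z in fractions of the full range, 1 being 2 pi rad, a list of three; "fingers": the closure, from 0 (fully open) to 1 (shut). A call has 1 to 12 rows; each row is the pose to reach, as a shift and turn from the pose commanded when the call began, along the tool's axes at that moment; what a row does not reach only later rows make up. A row lasts 1/8 s, in which the tool goes at most 62.5 mm and 10.7 degrees, less where a joint would pass 70% of its speed; a pose out of reach is approached as far as the arm can. No shift or turn number may pass 1 either way. A call with a gripper value outside its range is refused whole. The fingers move at their own pace and stop on an object; "force" is the grip in N (left out, the last holds). Time passes only in rows, so rows that repeat a pose let the fingers close. It gives the time, the measured TCP pose, the force, the opening and the grip force at its end, in the units of the state.
- get_obs(): the state, without advancing time (a new reading comes with each control period).
- camera(name): name is "scene" or "top" or "wrist"; returns a dict with "color" (384x512x3 uint8, red, green, blue), "range_z" (384x512 float32, m along the optical axis (not along the pixel's ray), 0 where there is no reading), "fx", "fy", "cx", "cy" (pixels), "k1" (the pictures are not rectified: a ray, as slopes to the right and down, at radius r is drawn at 1 + k1 r^2 times it, then the intrinsics apply), "R" (3x3) and "t" (3): a world point X has camera coordinates R X + t; the wrist camera has in their place "tool_from_camera" (4x4, takes a point from camera to tool coordinates, whose origin is the TCP and whose axes are the flange's). Camera axes: x right, y down, z forward; pixel columns grow to the right and rows downward; lengths in m; the calibration is good to about 2 mm. A picture is of the moment at which its call begins: read the wrist's pose just before it.
- hand_in(): hands the job in; it is judged then, once.
The state is a dict: "clock": time; "joint_pos": joint angles; "joint_velocities": joint speeds; "tau": joint torques, N m; "position": TCP position; "ee_rot": TCP orientation; "ft_force": force on the tool from outside, world axes, zero at the start; "torque": the same for the moment, N m; "grip_width": opening from 0.0 (shut) to 1.0 (fully open); "grasp_force": force on a finger pad.
Only numpy, scipy, OpenCV 4.12 (cv2) and the standard library are available. Lean on these libraries where they do the work, as an engineer would, in place of code of your own. Each camera call takes 0.05 s, during which the arm holds its last target. There are 200 camera calls.

## Working session

There is one attempt and no reset: what is moved stays moved. The work goes in short steps, Python scripts to look and compute and a tool call to move; the robot and the scene stay as the last step left them, time stands still between calls to the robot, and variables do not carry over. Pictures are saved under pics/ and viewed, at most 16 in all, crops included, and the job is handed in when it is done.

Besides the shell and the picture viewer there is one more tool, called after ">>>" by a JSON object that holds its "fn" and its "kwargs", one argument or row to a line. move_arm: Moves the arm, as the interface text tells. Its arguments: {"type":"object","properties":{"plan":{"type":"array","items":{"type":"object","properties":{"delta_pos":{"type":"array","items":{"type":"number"}},"turn":{"type":"array","items":{"type":"number"}},"fingers":{"type":"number"}}}},"force":{"type":"number"}},"required":["plan"]}

```bash
mkdir -p pics
cat > h.py <<'E'
import numpy as np, cv2
from scipy.spatial.transform import Rotation as Ro
from workcell import get_obs, camera, hand_in, tip_reach
def snap(name):
    o=get_obs(); c=camera(name)
    if 'R' in c and name!='wrist':
        c['Rw']=np.array(c['R']).T; c['tw']=-c['Rw']@np.array(c['t'])
    else:
        T=np.array(c['tool_from_camera']); R=Ro.from_quat(o['ee_rot']).as_matrix()
        c['Rw']=R@T[:3,:3]; c['tw']=R@T[:3,3]+np.array(o['position'])
    return c
def rays(c,px):
    px=np.atleast_2d(np.array(px,float))
    d=np.c_[(px[:,0]-c['cx'])/c['fx'],(px[:,1]-c['cy'])/c['fy']]
    u=d.copy()
    for _ in range(20): u=d/(1+c['k1']*(u**2).sum(1,keepdims=True))
    return np.c_[u,np.ones(len(u))]
def at_z(c,px,z):
    d=rays(c,px)@c['Rw'].T; s=(z-c['tw'][2])/d[:,2]
    return c['tw']+d*s[:,None]
def by_depth(c,px):
    r=rays(c,px); p=np.atleast_2d(px).astype(int)
    z=c['range_z'][p[:,1],p[:,0]]
    return (r*z[:,None])@c['Rw'].T+c['tw']
def cloud(c):
    v,u=np.mgrid[0:384,0:512]; px=np.c_[u.ravel(),v.ravel()]
    P=by_depth(c,px); return P.reshape(384,512,3)
def save(c,fn,box=None,k=1.5):
    im=c['color'][...,::-1]
    if box: im=im[box[1]:box[3],box[0]:box[2]]
    cv2.imwrite('pics/'+fn,cv2.resize(im,None,fx=k,fy=k,interpolation=cv2.INTER_CUBIC))
def store(c,fn): np.save(fn,c,allow_pickle=True)
def load(fn): return np.load(fn,allow_pickle=True).item()
def delta(pos,R):
    "shift & turn in tool axes from the present measured pose to world target"
    o=get_obs(); R0=Ro.from_quat(o['ee_rot'])
    return R0.inv().apply(np.array(pos)-o['position']), (R0.inv()*R).as_rotvec()
E
python3 - <<'E'
from h import *
for n in('top','scene'):
    c=snap(n); store(c,n+'0.npy'); save(c,n+'0.png'); print(n,c['tw'],c['Rw'].round(3).tolist(),c['fx'],c['k1'])
c=snap('wrist'); print(c['tool_from_camera'],c['Rw'].round(3).tolist())
o=get_obs(); print(o, tip_reach)
E
```

```text
top [0.32479656 0.0556583  1.38527011] [[-0.017, -0.986, 0.169], [-1.0, 0.014, -0.021], [0.018, -0.169, -0.985]] 385.27877040157944 -0.12392848618344003
scene [1.16916051 0.38351807 1.11496692] [[-0.501, 0.719, -0.481], [0.865, 0.419, -0.275], [0.004, -0.554, -0.832]] 377.1360511516394 -0.05119988846149426
[[ 2.61327494e-04 -9.65147906e-01 -2.61704894e-01  6.63813447e-02]
 [ 9.99999951e-01  2.07678930e-04  2.32653644e-04  7.96306707e-05]
 [-1.70194585e-04 -2.61704942e-01  9.65147913e-01 -1.31583183e-01]
 [ 0.00000000e+00  0.00000000e+00  0.00000000e+00  1.00000000e+00]] [[0.229, -0.939, -0.255], [-0.973, -0.221, -0.059], [-0.001, 0.262, -0.965]]
{'clock': 0.15, 'joint_pos': array([ 1.3174059 ,  0.33268948, -0.06470293,  1.46076957,  0.02156149,
        1.34991017, -0.08851265]), 'joint_velocities': array([ 0.00011712, -0.00189374,  0.00015611, -0.00294419,  0.00084354,
       -0.00057158, -0.0005187 ]), 'tau': array([ 2.53531747e-03, -6.25833178e+01,  4.99376259e-02, -3.91849673e+01,
        1.62115245e-02,  7.53927568e-03,  2.25033568e-05]), 'position': array([ 0.14291481, -0.60814674,  0.24171183]), 'ee_rot': array([ 9.93349268e-01,  1.15138777e-01, -6.75118301e-05, -5.37552563e-04]), 'ft_force': array([ 1.24651906,  0.13071434, -0.2968657 ]), 'torque': array([ 0.01953193, -0.00901145, -0.01065207]), 'grasp_force': 0.0, 'grip_width': 0.9977086397162237} 0.011
```

View pics/top0.png

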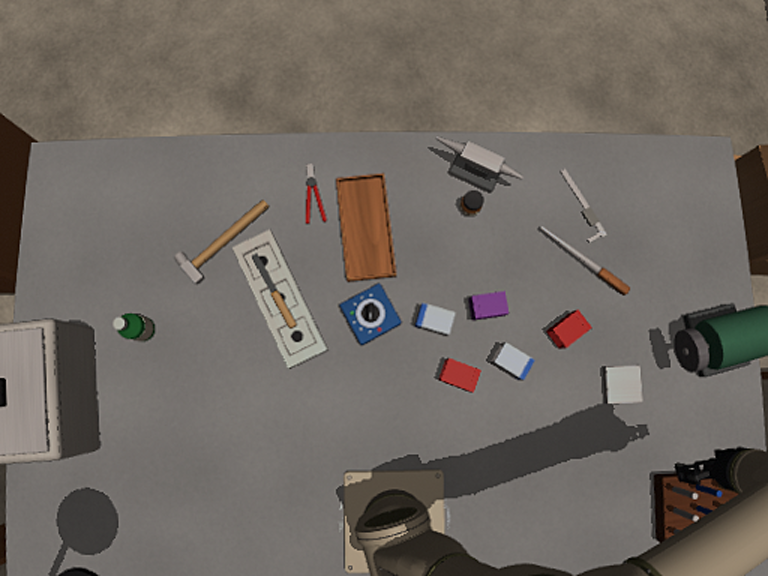

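View pics/scene0.png

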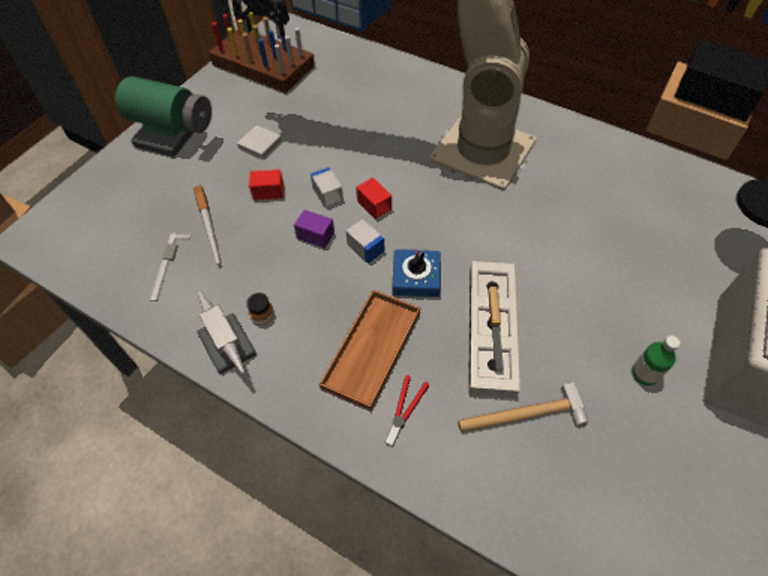

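Top view (1.5x): the steel cups with blue feet are at (435,319) and (512,361). The red and purple boxes are look-alikes. The block is at (280,298) with the file on it, the tray at (366,227) and the timer at (370,313). I'll measure from both views' depth.

Run:
```python
from h import *
t=load('top0.npy'); s=load('scene0.npy')
def rect(P): 
    (c,wh,a)=cv2.minAreaRect((P[:,:2]*1000).astype(np.float32)); return np.round(c,1),np.round(wh,1),round(a,1)
for n,c,sd in(('top',t,{'A':(290,213),'B':(341,241),'white':(414,256),'timer':(247,209),'tray':(244,151),'block':(175,222)}),('scene',s,{'A':(241,158),'B':(217,125),'white':(173,94),'timer':(268,182),'tray':(247,232),'block':(320,210)})):
    C=cloud(c); store(C,n+'C.npy') if 0 else None
    z=C[...,2]; ok=c['range_z']>0
    print(n,'bench z',np.median(z[ok&(abs(z)<.02)]))
    for k,(u,v) in sd.items():
        zz=z[v-2:v+3,u-2:u+3]; 
        m=(ok&(z>.010)).astype(np.uint8)
        nl,lab=cv2.connectedComponents(m,connectivity=4)
        l=lab[v,u]; P=C[lab==l]
        h=np.percentile(P[:,2],[50,90,98]).round(4)
        top=P[P[:,2]>h[2]-.008] 
        print(k,C[v,u].round(4),l,len(P),h,rect(P),'top',rect(top) if len(top)>4 else '')
```

```text
top bench z -0.0002072345180211821
A [ 0.4585 -0.103   0.0561] 84 396 [0.0538 0.0574 0.0595] (array([ 463.2, -102.1]), array([80.3, 54.5]), 72.6) top (array([ 463.3, -102.1]), array([80.3, 54.2]), 72.7)
B [ 0.3579 -0.2778  0.0555] 91 398 [0.0534 0.057  0.059 ] (array([ 360.4, -284.1]), array([80.1, 56.1]), 55.9) top (array([ 360.5, -284.3]), array([80.1, 55.8]), 55.5)
white [ 0.2973 -0.5513  0.0264] 95 610 [0.0213 0.025  0.027 ] (array([ 297. , -559.7]), array([94.1, 86.7]), 88.0) top (array([ 296.9, -559.8]), array([93.8, 86.6]), 88.1)
timer [0.472  0.0463 0.0805] 82 985 [0.0411 0.0529 0.0841] (array([479.3,  49.2]), array([110.4, 109.8]), 27.6) top (array([478.9,  49.5]), array([13.6, 40.9]), 88.8)
tray [0.6959 0.0537 0.0055] 0 167974 [-0.0019  0.003   0.0062] (array([793.7, -64.9]), array([3560.6, 2426.4]), 89.9) top (array([3.765e+02, 3.000e-01]), array([1899.9, 1156.3]), 89.8)
block [ 0.4375  0.3058 -0.0005] 0 167974 [-0.0019  0.003   0.0062] (array([793.7, -64.9]), array([3560.6, 2426.4]), 89.9) top (array([3.765e+02, 3.000e-01]), array([1899.9, 1156.3]), 89.8)
scene bench z -0
[... 343 characters left out ...]
54.4]), 57.3)
white [ 0.3087 -0.5466  0.0223] 22 357 [0.0194 0.0233 0.025 ] (array([ 301.5, -556.7]), array([97.3, 95.4]), 89.1) top (array([ 301.5, -555.5]), array([93.6, 95.3]), 89.3)
timer [0.5103 0.0282 0.0391] 60 932 [0.0399 0.0542 0.0829] (array([481. ,  49.2]), array([114. , 110.4]), 27.1) top (array([480.5,  50. ]), array([15.3, 41.8]), 82.1)
tray [0.6973 0.0555 0.0023] 0 160676 [-0.0025  0.0019  0.0052] (array([ 327.7, -744.8]), array([3424.2, 2508.1]), 77.8) top (array([ 283.3, -497.1]), array([1796.6, 2820.2]), 0.8)
block [0.5158 0.2316 0.0293] 65 2792 [0.0378 0.0437 0.0593] (array([520.5, 264.5]), array([325.5, 101.6]), 25.7) top (array([492.5, 251. ]), array([95.7, 19.8]), 29.5)
```

Run:
```python
from h import *
def box(P):
    r=cv2.minAreaRect((P[:,:2]*1000).astype(np.float32)); b=cv2.boxPoints(r)
    e=[b[1]-b[0],b[2]-b[1]]; l=max(e,key=np.linalg.norm)
    return np.round(r[0],1),np.sort(r[1]).round(1),'long dir deg',round(np.degrees(np.arctan2(l[1],l[0]))%180,1)
for n in('top','scene'):
    c=load(n+'0.npy'); C=cloud(c); z=C[...,2]; x=C[...,0];y=C[...,1]
    def reg(x0,x1,y0,y1,z0,z1): return (x>x0)&(x<x1)&(y>y0)&(y<y1)&(z>z0)&(z<z1)&(c['range_z']>0)
    print(n)
    for k,a in {'cupA':(.40,.53,-.16,-.04,.03,.1),'cupB':(.3,.42,-.35,-.22,.03,.1),'tray':(.54,.86,-.03,.15,.013,.04),'handle':(.4,.65,.15,.36,.05,.07),'block':(.34,.7,.13,.40,.032,.046),'knob':(.43,.53,0,.1,.07,.1)}.items():
        m=reg(*a).astype(np.uint8); nl,lab,st,_=cv2.connectedComponentsWithStats(m,connectivity=8)
        l=1+st[1:,4].argmax() ; P=C[lab==l]
        if k in('tray',): P=C[m>0]
        print(k,len(P),np.median(P[:,2]).round(4),box(P))
        if k in('cupA','cupB'):
            col=c['color'][lab==l].astype(int); b=(col[:,2]-col[:,0])>50
            d=P[b][:,:2].mean(0)-P[~b][:,:2].mean(0); print('  foot dir deg',np.degrees(np.arctan2(d[1],d[0])).round(1),b.sum())
t=load('top0.npy'); save(t,'top_block.png',(145,145,275,250),6)
```

```text
top
cupA 377 0.054 (array([ 463.2, -102.1]), array([54.5, 80.3]), 'long dir deg', np.float32(72.7))
  foot dir deg 73.6 56
cupB 380 0.0535 (array([ 360.4, -284.1]), array([56.1, 80. ]), 'long dir deg', np.float32(56.0))
  foot dir deg -120.5 48
tray 335 0.0234 (array([681.,  56.]), array([120. , 286.4]), 'long dir deg', np.float32(5.6))
handle 160 0.0587 (array([490., 248.]), array([20.7, 94. ]), 'long dir deg', np.float32(29.4))
block 1518 0.0395 (array([519. , 262.2]), array([103.3, 320.4]), 'long dir deg', np.float32(25.8))
knob 52 0.0831 (array([478.9,  49.5]), array([13.6, 40.9]), 'long dir deg', np.float32(178.8))
scene
cupA 357 0.052 (array([ 465. , -102.5]), array([57.6, 82.5]), 'long dir deg', np.float32(71.7))
  foot dir deg 76.6 54
cupB 255 0.0534 (array([ 362.5, -284.8]), array([55.3, 88.4]), 'long dir deg', np.float32(57.5))
  foot dir deg -126.2 27
tray 550 0.0225 (array([684. ,  55.6]), array([121.3, 290.6]), 'long dir deg', np.float32(5.7))
handle 153 0.0585 (array([492.5, 251. ]), array([19.8, 95.7]), 'long dir deg', np.float32(29.5))
block 1639 0.0392 (array([519.8, 264.9]), array([100.5, 324.5]), 'long dir deg', np.float32(25.7))
knob 54 0.0815 (array([480.5,  49.6]), array([15.6, 42.1]), 'long dir deg', np.float32(174.5))
```

View pics/top_block.png

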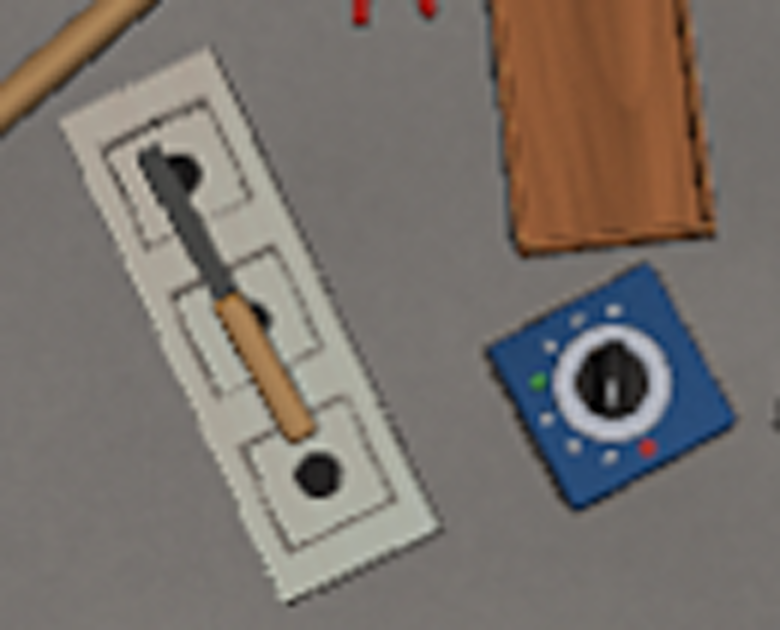

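```bash
cat >> h.py <<'E'
def tool(psi,th=0): return Ro.from_euler('z',psi,degrees=True)*Ro.from_euler('x',180,degrees=True)*Ro.from_euler('y',th,degrees=True)
def tell(*targets):
    for p,psi,th in targets:
        d,r=delta(p,tool(psi,th)); print(np.round(d,3).tolist(),np.round(r,3).tolist(),'deg',np.degrees(np.linalg.norm(r)).round())
def st():
    o=get_obs(); R=Ro.from_quat(o['ee_rot']).as_matrix(); print(round(o['clock'],2),o['position'].round(4),'z',R[:,2].round(3),'x az',np.degrees(np.arctan2(R[1,0],R[0,0])).round(1),'q',o['joint_pos'].round(2),'F',o['ft_force'].round(1),'w',round(o['grip_width']*85,1),'g',round(o['grasp_force'],1))
E
python3 - <<'E'
from h import *
tell(((.5,-.2,.25),13,0),((.519,.2655,.15),29.5,0),((.519,.2655,.056),29.5,0))
E
```

```text
[0.441, -0.316, -0.008] [-0.001, 0.0, 0.004] deg 0.0
[0.566, -0.764, 0.093] [-0.001, -0.0, -0.284] deg 16.0
[0.566, -0.764, 0.187] [-0.001, -0.0, -0.284] deg 16.0
```

The manual's scale: turns go in shares of 2 pi rad. Converting my numbers, -0.15 rad / 6.2832 = -0.0239.

>>> {"fn": "move_arm", "kwargs": {
  "plan": [
    {"delta_pos":[0.049,-0.035,-0.005],"turn":[0,0,0]},
    {"delta_pos":[0.098,-0.07,-0.008],"turn":[0,0,0]},
    {"delta_pos":[0.147,-0.105,-0.008],"turn":[0,0,0]},
    {"delta_pos":[0.196,-0.14,-0.008],"turn":[0,0,0]},
    {"delta_pos":[0.245,-0.175,-0.008],"turn":[0,0,0]},
    {"delta_pos":[0.294,-0.21,-0.008],"turn":[0,0,0]},
    {"delta_pos":[0.343,-0.245,-0.008],"turn":[0,0,0]},
    {"delta_pos":[0.392,-0.28,-0.008],"turn":[0,0,0]},
    {"delta_pos":[0.441,-0.316,-0.008],"turn":[0,0,0]},
    {"delta_pos":[0.456,-0.37,0],"turn":[0,0,-0.008]},
    {"delta_pos":[0.472,-0.43,0],"turn":[0,0,-0.0159]},
    {"delta_pos":[0.488,-0.49,0],"turn":[0,0,-0.0239]}
  ]
}}

```text
validation failed for argument at $.pl...
```

Run:
```python
from h import *
st()
tell(((.519,.2655,.18),29.5,0),((.519,.2655,.056),29.5,0))
```

```text
0.15 [ 0.1429 -0.6081  0.2417] z [-0.     0.001 -1.   ] x az 13.2 q [ 1.32  0.33 -0.06  1.46  0.02  1.35 -0.09] F [ 1.2  0.1 -0.3] w 84.8 g 0.0
[0.566, -0.764, 0.063] [-0.001, -0.0, -0.284] deg 16.0
[0.566, -0.764, 0.187] [-0.001, -0.0, -0.284] deg 16.0
```

Scaled: -0.284 rad / 6.2832 = -0.0452.

>>> {"fn": "move_arm", "kwargs": {
  "plan": [
    {"delta_pos":[0.147,-0.105,-0.008],"turn":[0,0,0],"fingers":0},
    {"delta_pos":[0.441,-0.316,-0.008],"turn":[0,0,0],"fingers":0.3},
    {"delta_pos":[0.441,-0.316,-0.008],"turn":[0,0,0],"fingers":0.3},
    {"delta_pos":[0.441,-0.316,-0.008],"turn":[0,0,0],"fingers":0.3},
    {"delta_pos":[0.441,-0.316,-0.008],"turn":[0,0,0],"fingers":0.3},
    {"delta_pos":[0.441,-0.316,-0.008],"turn":[0,0,0],"fingers":0.3},
    {"delta_pos":[0.441,-0.316,-0.008],"turn":[0,0,0],"fingers":0.3},
    {"delta_pos":[0.441,-0.316,-0.008],"turn":[0,0,0],"fingers":0.3},
    {"delta_pos":[0.441,-0.316,-0.008],"turn":[0,0,0],"fingers":0.3},
    {"delta_pos":[0.566,-0.764,0.05],"turn":[0,0,-0.0452],"fingers":0.4},
    {"delta_pos":[0.566,-0.764,0.05],"turn":[0,0,-0.0452],"fingers":0.4},
    {"delta_pos":[0.566,-0.764,0.05],"turn":[0,0,-0.0452],"fingers":0.4}
  ]
}}

```text
clock: 1.65
position: [0.5074, -0.0122, 0.2268]
ee_rot: [0.967, 0.255, 0.0, 0.0]
ft_force: [-0.0, 0.2, -0.4]
grip_width: 0.602
grasp_force: 0.0
```

Run:
```python
from h import *
st()
tell(((.519,.2655,.18),29.5,0),((.519,.2655,.056),29.5,0))
```

```text
1.65 [ 0.5074 -0.0122  0.2268] z [ 0. -0. -1.] x az 29.6 q [ 0.53  0.13 -0.64  1.76  0.08  1.28 -1.18] F [-0.   0.2 -0.4] w 51.2 g 0.0
[0.147, -0.236, 0.047] [0.0, 0.0, 0.001] deg 0.0
[0.147, -0.236, 0.171] [0.0, 0.0, 0.001] deg 0.0
```

>>> {"fn": "move_arm", "kwargs": {
  "plan": [
    {"delta_pos":[0.147,-0.236,0],"turn":[0,0,0],"fingers":0.4},
    {"delta_pos":[0.147,-0.236,0],"turn":[0,0,0],"fingers":0.4},
    {"delta_pos":[0.147,-0.236,0],"turn":[0,0,0],"fingers":0.4},
    {"delta_pos":[0.147,-0.236,0],"turn":[0,0,0],"fingers":0.4},
    {"delta_pos":[0.147,-0.236,0],"turn":[0,0,0],"fingers":0.4},
    {"delta_pos":[0.147,-0.236,0],"turn":[0,0,0],"fingers":0.4},
    {"delta_pos":[0.147,-0.236,0],"turn":[0,0,0],"fingers":0.4}
  ]
}}

```text
clock: 2.52
position: [0.5197, 0.2625, 0.2268]
ee_rot: [0.967, 0.254, -0.0, 0.0]
ft_force: [0.7, 0.2, 0.3]
grip_width: 0.6
grasp_force: 0.0
```

Run:
```python
from h import *
st()
c=snap('wrist'); store(c,'w1.npy'); save(c,'w1.png'); C=cloud(c); z=C[...,2]
def box(P):
    r=cv2.minAreaRect((P[:,:2]*1000).astype(np.float32)); b=cv2.boxPoints(r)
    e=[b[1]-b[0],b[2]-b[1]]; l=max(e,key=np.linalg.norm)
    return np.round(r[0],1),np.sort(r[1]).round(1),round(np.degrees(np.arctan2(l[1],l[0]))%180,1)
m=((z>.052)&(z<.068)).astype(np.uint8); nl,lab,s,_=cv2.connectedComponentsWithStats(m); l=1+s[1:,4].argmax(); P=C[lab==l]
print('handle',len(P),np.median(P[:,2]),box(P))
```

```text
2.52 [0.5197 0.2625 0.2268] z [-0.    -0.001 -1.   ] x az 29.4 q [ 0.1   0.35 -0.8   1.57  0.25  1.33 -1.79] F [0.7 0.2 0.3] w 51.0 g 0.0
handle 1256 0.05961558250171217 (array([492.4, 249.1]), array([19.9, 94. ]), np.float32(28.8))
```

View pics/w1.png

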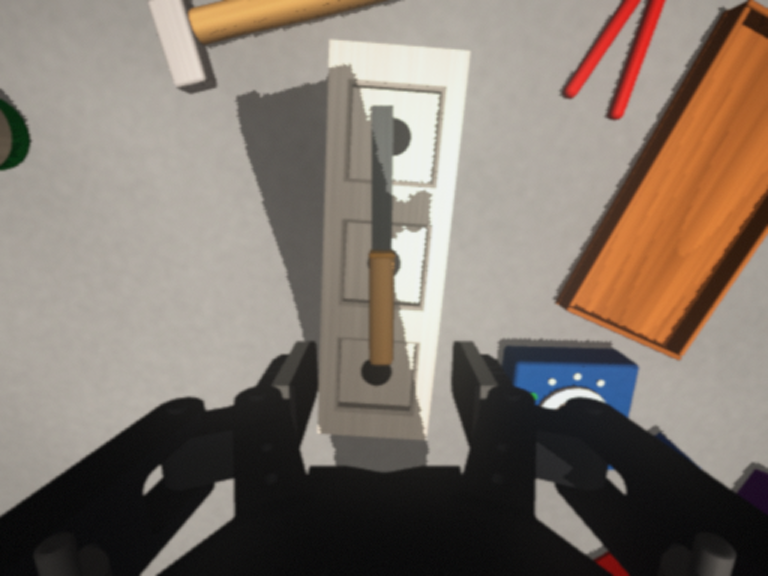

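The wrist picture shows the file handle at (381,307), the blade tip at (382,108), and the three pockets around (395,135), (384,262) and (376,375). I'll get the pocket centres and the tray corners from it.

Run:
```python
from h import *
c=load('w1.npy'); t=load('top0.npy')
for k,q in {'p_far':[(352,82),(445,88),(437,187),(349,183)],'p_mid':[(345,220),(427,223),(423,306),(342,300)],'p_near':[(338,340),(417,345),(412,410),(337,404)]}.items():
    P=at_z(c,np.array(q)/1.5,.04); print(k,P[:,:2].mean(0).round(4),'sides',[np.linalg.norm(P[i]-P[i-1]).round(3) for i in range(4)])
P=at_z(c,np.array([(330,40),(470,50),(428,438),(318,432)])/1.5,.04);print('block',P[:,:2].mean(0).round(4),np.degrees(np.arctan2(*(P[0]+P[1]-P[2]-P[3])[1::-1])).round(2),P.round(3)[:,:2].tolist())
P=at_z(t,np.array([(336,177),(384,174),(396,276),(347,281)])/1.5,.025);print('tray',P[:,:2].mean(0).round(4),np.degrees(np.arctan2(*(P[0]+P[1]-P[2]-P[3])[1::-1])).round(2),P.round(3)[:,:2].tolist())
ax=np.array([np.cos(np.radians(29.2)),np.sin(np.radians(29.2))])
g=np.array([.4918,.2493])+ax*.034; print('grip',g)
tell(((g[0],g[1],.056),29.2,0))
```

```text
p_far [0.6117 0.3039] sides [np.float64(0.071), np.float64(0.068), np.float64(0.07), np.float64(0.068)]
p_mid [0.5233 0.2639] sides [np.float64(0.066), np.float64(0.065), np.float64(0.069), np.float64(0.068)]
p_near [0.4325 0.2209] sides [np.float64(0.062), np.float64(0.068), np.float64(0.063), np.float64(0.068)]
block [0.5223 0.2627] 25.58 [[0.644, 0.376], [0.688, 0.287], [0.401, 0.148], [0.357, 0.24]]
tray [0.6919 0.0545] 5.43 [[0.818, 0.126], [0.825, 0.007], [0.568, -0.016], [0.557, 0.101]]
grip [0.52147935 0.26588723]
[0.003, -0.003, 0.171] [0.001, 0.001, 0.003] deg 0.0
```

>>> {"fn": "move_arm", "kwargs": {
  "force": 40,
  "plan": [
    {"delta_pos":[0.003,-0.003,0.06],"turn":[0,0,0],"fingers":0.4},
    {"delta_pos":[0.003,-0.003,0.11],"turn":[0,0,0],"fingers":0.4},
    {"delta_pos":[0.003,-0.003,0.15],"turn":[0,0,0],"fingers":0.4},
    {"delta_pos":[0.003,-0.003,0.17],"turn":[0,0,0],"fingers":0.4},
    {"delta_pos":[0.003,-0.003,0.17],"turn":[0,0,0],"fingers":0.4},
    {"delta_pos":[0.003,-0.003,0.17],"turn":[0,0,0],"fingers":1},
    {"delta_pos":[0.003,-0.003,0.17],"turn":[0,0,0],"fingers":1},
    {"delta_pos":[0.003,-0.003,0.17],"turn":[0,0,0],"fingers":1},
    {"delta_pos":[0.003,-0.003,0.17],"turn":[0,0,0],"fingers":1},
    {"delta_pos":[0.003,-0.003,0.17],"turn":[0,0,0],"fingers":1}
  ]
}}

```text
clock: 3.82
position: [0.5217, 0.2682, 0.059]
ee_rot: [0.967, 0.254, 0.002, 0.0]
ft_force: [-0.3, -0.9, 6.9]
grip_width: 0.222
grasp_force: 40.5
```

Run:
```python
from h import *
st()
a=np.radians(5.5); g=np.array([.69,.0545])-.019*np.array([np.cos(a),np.sin(a)])
o=get_obs(); p=o['position']
tell(((p[0],p[1],.16),29.2,0),((g[0],g[1],.12),5.5+.4,0),((g[0],g[1],p[2]-.0335),5.9,0))
```

```text
3.83 [0.5217 0.2682 0.059 ] z [ 0.003  0.001 -1.   ] x az 29.5 q [ 0.03  0.53 -0.73  1.73  0.4   1.04 -1.89] F [-0.3 -0.9  6.9] w 18.9 g 40.5
[0.0, 0.0, -0.101] [0.001, -0.003, 0.005] deg 0.0
[0.024, 0.261, -0.061] [0.0, -0.003, 0.412] deg 24.0
[0.024, 0.261, 0.034] [0.0, -0.003, 0.412] deg 24.0
```

Scaled: 0.412 rad / 6.2832 = 0.0656.

>>> {"fn": "move_arm", "kwargs": {
  "plan": [
    {"delta_pos":[0,0,-0.03],"turn":[0,0,0],"fingers":1},
    {"delta_pos":[0,0,-0.07],"turn":[0,0,0],"fingers":1},
    {"delta_pos":[0.005,0.05,-0.08],"turn":[0,0,0.0127],"fingers":1},
    {"delta_pos":[0.01,0.1,-0.08],"turn":[0,0,0.0255],"fingers":1},
    {"delta_pos":[0.015,0.15,-0.08],"turn":[0,0,0.0382],"fingers":1},
    {"delta_pos":[0.02,0.2,-0.08],"turn":[0,0,0.0509],"fingers":1},
    {"delta_pos":[0.024,0.24,-0.07],"turn":[0,0,0.0656],"fingers":1},
    {"delta_pos":[0.024,0.261,-0.06],"turn":[0,0,0.0656],"fingers":1},
    {"delta_pos":[0.024,0.261,-0.06],"turn":[0,0,0.0656],"fingers":1}
  ]
}}

```text
clock: 4.95
position: [0.6695, 0.0515, 0.1161]
ee_rot: [0.999, 0.051, -0.001, 0.0]
ft_force: [-0.5, -0.9, -1.5]
grip_width: 0.226
grasp_force: 39.5
```

Run:
```python
from h import *
st()
a=np.radians(5.5); g=np.array([.69,.0545])-.019*np.array([np.cos(a),np.sin(a)])
tell(((g[0],g[1],.025),5.5,0))
c=snap('wrist'); store(c,'w2.npy'); save(c,'w2.png',None,1.2)
```

```text
4.95 [0.6695 0.0515 0.1161] z [-0.002 -0.    -1.   ] x az 5.9 q [ 0.26  0.59 -0.58  1.44  0.33  1.21 -1.82] F [-0.5 -0.9 -1.5] w 19.2 g 39.5
[0.002, -0.001, 0.091] [0.0, 0.002, 0.007] deg 0.0
```

View pics/w2.png

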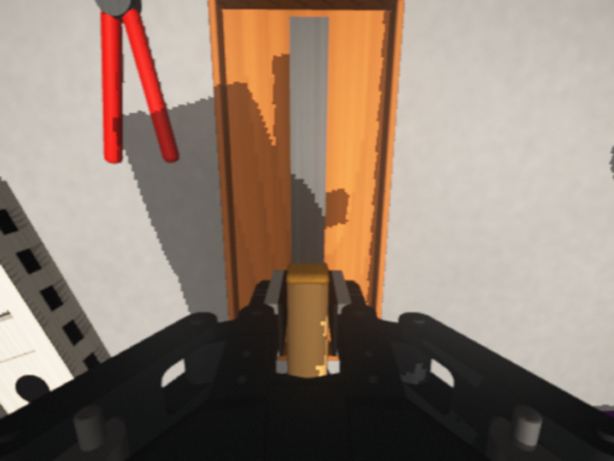

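The file is held level over the tray and lined up with it: blade tip at (310,20), handle at (308,320). Lowering.

>>> {"fn": "move_arm", "kwargs": {
  "plan": [
    {"delta_pos":[0.002,-0.001,0.05],"turn":[0,0,0],"fingers":1},
    {"delta_pos":[0.002,-0.001,0.075],"turn":[0,0,0],"fingers":1},
    {"delta_pos":[0.002,-0.001,0.085],"turn":[0,0,0],"fingers":1},
    {"delta_pos":[0.002,-0.001,0.09],"turn":[0,0,0],"fingers":1},
    {"delta_pos":[0.002,-0.001,0.09],"turn":[0,0,0],"fingers":1}
  ]
}}

```text
clock: 5.62
position: [0.6722, 0.0543, 0.0281]
ee_rot: [0.999, 0.052, 0.001, -0.0]
ft_force: [0.2, -0.3, -0.5]
grip_width: 0.223
grasp_force: 39.5
```

Run:
```python
from h import *
st()
```

```text
5.62 [0.6722 0.0543 0.0281] z [ 0.001  0.    -1.   ] x az 5.9 q [ 0.24  0.69 -0.54  1.5   0.39  1.06 -1.86] F [ 0.2 -0.3 -0.5] w 18.9 g 39.5
```

>>> {"fn": "move_arm", "kwargs": {
  "plan": [
    {"delta_pos":[0,0,0.003],"turn":[0,0,0],"fingers":1},
    {"delta_pos":[0,0,0.004],"turn":[0,0,0],"fingers":1},
    {"delta_pos":[0,0,0.004],"turn":[0,0,0],"fingers":0.6},
    {"delta_pos":[0,0,0.004],"turn":[0,0,0],"fingers":0.6},
    {"delta_pos":[0,0,-0.01],"turn":[0,0,0],"fingers":0.6},
    {"delta_pos":[0,0,-0.06],"turn":[0,0,0],"fingers":0.6},
    {"delta_pos":[0,0,-0.12],"turn":[0,0,0],"fingers":0.3},
    {"delta_pos":[0,0,-0.15],"turn":[0,0,0],"fingers":0.3},
    {"delta_pos":[0,0,-0.15],"turn":[0,0,0],"fingers":0}
  ]
}}

```text
clock: 6.75
position: [0.6733, 0.0541, 0.1814]
ee_rot: [0.999, 0.051, 0.003, -0.0]
ft_force: [0.1, -0.3, -0.1]
grip_width: 0.888
grasp_force: 0.0
```

Run:
```python
from h import *
st()
c=snap('wrist'); store(c,'w3.npy'); C=cloud(c)
t=snap('top'); 
im=[cv2.resize(c['color'],None,fx=.75,fy=.75), cv2.resize(t['color'][130:274,190:382],(384,288))]
cv2.imwrite('pics/chk1.png',np.hstack(im)[...,::-1])
```

```text
6.75 [0.6733 0.0541 0.1814] z [ 0.006  0.    -1.   ] x az 5.9 q [ 0.26  0.54 -0.59  1.37  0.3   1.31 -1.81] F [ 0.1 -0.3 -0.1] w 75.5 g 0.0
```

View pics/chk1.png

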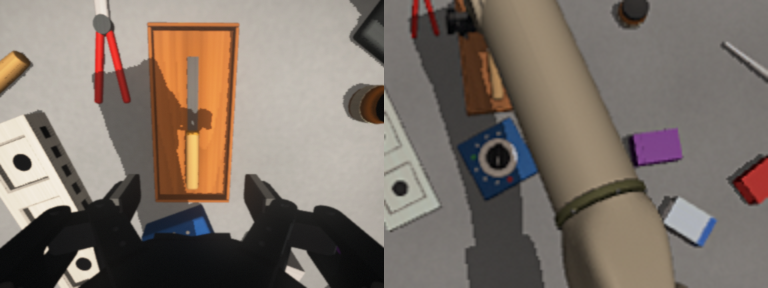

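The file lies flat in the tray at (192,120) in the left half. Next is cup A, with the tool tilted 30° towards its mouth.

```bash
cat >> h.py <<'E'
def cup_grasp(cx,cy,mouth,phi,off=.012,h=.032,psi=None,back=0):
    "TCP target to grasp a lying cup: tool points down and phi toward the mouth"
    m=np.array([np.cos(np.radians(mouth)),np.sin(np.radians(mouth)),0])
    R=tool(mouth,phi); z=R.as_matrix()[:,2]
    return np.array([cx,cy,0])-off*m+[0,0,h]+(.008-back)*z
E
python3 - <<'E'
from h import *
g=cup_grasp(.464,-.102,-107,30,back=.13); print(g)
tell((g+[0,0.03,.03],-107,0),(g,-107,30))
E
```

```text
[ 0.48534313 -0.03218975  0.1376551 ]
[-0.191, 0.036, 0.01] [-0.0, -0.001, 1.97] deg 113.0
[-0.194, 0.066, 0.04] [-0.514, 0.34, 1.918] deg 115.0
```

Scaled: 1.97 rad / 6.2832 = 0.3135.

>>> {"fn": "move_arm", "kwargs": {
  "plan": [
    {"delta_pos":[-0.05,0.01,0],"turn":[0,0,0.0286],"fingers":0},
    {"delta_pos":[-0.1,0.02,0],"turn":[0,0,0.0573],"fingers":0},
    {"delta_pos":[-0.15,0.03,0],"turn":[0,0,0.0859],"fingers":0},
    {"delta_pos":[-0.191,0.036,0],"turn":[0,0,0.1146],"fingers":0},
    {"delta_pos":[-0.191,0.036,0],"turn":[0,0,0.1432],"fingers":0},
    {"delta_pos":[-0.191,0.036,0],"turn":[0,0,0.1719],"fingers":0},
    {"delta_pos":[-0.191,0.036,0],"turn":[0,0,0.2005],"fingers":0},
    {"delta_pos":[-0.191,0.036,0],"turn":[0,0,0.2292],"fingers":0},
    {"delta_pos":[-0.191,0.036,0],"turn":[0,0,0.2578],"fingers":0},
    {"delta_pos":[-0.191,0.036,0],"turn":[0,0,0.2865],"fingers":0},
    {"delta_pos":[-0.191,0.036,0],"turn":[0,0,0.3135],"fingers":0},
    {"delta_pos":[-0.191,0.036,0],"turn":[0,0,0.3135],"fingers":0}
  ]
}}

```text
clock: 8.35
position: [0.4803, -0.0073, 0.1558]
ee_rot: [0.85, -0.525, -0.036, 0.024]
ft_force: [0.3, -0.6, -2.0]
grip_width: 1.003
grasp_force: 0.0
```

```bash
cat >> h.py <<'E'
def box(P):
    r=cv2.minAreaRect((P[:,:2]*1000).astype(np.float32)); b=cv2.boxPoints(r)
    e=[b[1]-b[0],b[2]-b[1]]; l=max(e,key=np.linalg.norm)
    return np.round(r[0],1),np.sort(r[1]).round(1),round(np.degrees(np.arctan2(l[1],l[0]))%180,1)
def find(c,x0,x1,y0,y1,z0,z1):
    C=cloud(c); m=((C>[x0,y0,z0])&(C<[x1,y1,z1])).all(-1)&(c['range_z']>0)
    nl,lab,s,_=cv2.connectedComponentsWithStats(m.astype(np.uint8)); l=1+s[1:,4].argmax()
    P=C[lab==l]; print(len(P),np.median(P[:,2]).round(4),box(P)); return P
E
python3 - <<'E'
from h import *
st()
c=snap('wrist'); store(c,'w4.npy'); save(c,'w4.png',None,1.0)
find(c,.4,.53,-.17,-.035,.045,.065)
g=cup_grasp(.464,-.102,-107,30,back=.13); tell((g,-107,30))
E
```

```text
8.35 [ 0.4803 -0.0073  0.1558] z [-0.086 -0.003 -0.996] x az -63.5 q [-0.95  0.21  0.98  1.91 -0.18  1.2  -2.58] F [ 0.3 -0.6 -2. ] w 85.2 g 0.0
6525 0.0541 (array([ 464.9, -103.8]), array([54.5, 80.2]), np.float32(72.5))
[0.025, 0.006, 0.019] [-0.113, 0.501, 0.761] deg 53.0
```

View pics/w4.png

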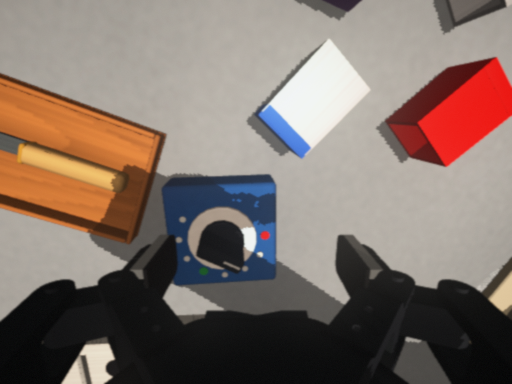

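Joint 7 hit its limit. The working convention is psi ≈ 90° − az + q7, so I'll use the half-turned grasp for cup A: psi 73, tilt −30.

Run:
```python
from h import *
tell(((.485,-.03,.2),5,0),((.485,-.03,.2),73,0))
```

```text
[0.021, 0.01, -0.043] [0.048, 0.077, -1.198] deg 69.0
[0.021, 0.01, -0.043] [-0.004, 0.109, -2.383] deg 137.0
```

Scaled: -2.18 rad / 6.2832 = -0.347.

>>> {"fn": "move_arm", "kwargs": {
  "plan": [
    {"delta_pos":[0.01,0.005,-0.043],"turn":[0,0.0032,-0.0286],"fingers":0},
    {"delta_pos":[0.021,0.01,-0.043],"turn":[0,0.0064,-0.0573],"fingers":0},
    {"delta_pos":[0.021,0.01,-0.043],"turn":[0.0032,0.008,-0.0859],"fingers":0},
    {"delta_pos":[0.021,0.01,-0.043],"turn":[0.0048,0.0095,-0.1146],"fingers":0},
    {"delta_pos":[0.021,0.01,-0.043],"turn":[0.0064,0.0111,-0.1432],"fingers":0},
    {"delta_pos":[0.021,0.01,-0.043],"turn":[0.0076,0.0123,-0.1719],"fingers":0},
    {"delta_pos":[0.021,0.01,-0.043],"turn":[0.0076,0.0123,-0.2005],"fingers":0},
    {"delta_pos":[0.021,0.01,-0.043],"turn":[0.0064,0.0135,-0.2292],"fingers":0},
    {"delta_pos":[0.021,0.01,-0.043],"turn":[0.0048,0.0143,-0.2578],"fingers":0},
    {"delta_pos":[0.021,0.01,-0.043],"turn":[0.0032,0.0159,-0.2865],"fingers":0},
    {"delta_pos":[0.021,0.01,-0.043],"turn":[0.0016,0.0159,-0.3183],"fingers":0},
    {"delta_pos":[0.021,0.01,-0.043],"turn":[0,0.0167,-0.347],"fingers":0}
  ]
}}

```text
clock: 9.9
position: [0.4851, -0.0304, 0.1989]
ee_rot: [0.858, 0.514, -0.001, 0.002]
ft_force: [-0.5, -0.0, 0.1]
grip_width: 1.004
grasp_force: 0.0
```

Run:
```python
from h import *
st()
def gr(back): 
    return cup_grasp(.4645,-.103,-107.4,30,back=back)
tell((gr(.14),72.6,-30),(gr(.0),72.6,-30))
print(gr(.14),gr(0))
```

```text
9.9 [ 0.4851 -0.0304  0.1989] z [ 0.    -0.004 -1.   ] x az 61.8 q [-0.87  0.04  0.86  1.91 -0.03  1.2  -0.48] F [-0.5 -0.   0.1] w 85.3 g 0.0
[0.003, 0.001, 0.053] [-0.047, -0.518, -0.184] deg 32.0
[-0.065, 0.014, 0.174] [-0.047, -0.518, -0.184] deg 32.0
[ 0.48782518 -0.02856925  0.14631535] [ 0.46689233 -0.09536608  0.0250718 ]
```

Scaled: -0.518 rad / 6.2832 = -0.0824.

>>> {"fn": "move_arm", "kwargs": {
  "plan": [
    {"delta_pos":[0.002,0,0.02],"turn":[-0.0024,-0.0271,-0.0095],"fingers":0},
    {"delta_pos":[0.003,0.001,0.04],"turn":[-0.0048,-0.0541,-0.0191],"fingers":0},
    {"delta_pos":[0.003,0.001,0.053],"turn":[-0.0075,-0.0824,-0.0293],"fingers":0},
    {"delta_pos":[0.003,0.001,0.053],"turn":[-0.0075,-0.0824,-0.0293],"fingers":0},
    {"delta_pos":[0.003,0.001,0.053],"turn":[-0.0075,-0.0824,-0.0293],"fingers":0}
  ]
}}

```text
clock: 10.52
position: [0.4877, -0.0292, 0.1463]
ee_rot: [0.781, 0.568, -0.209, 0.151]
ft_force: [0.1, -0.6, 0.6]
grip_width: 1.001
grasp_force: 0.0
```

Run:
```python
from h import *
st()
c=snap('wrist');find(c,.4,.53,-.17,-.035,.045,.065)
tell((cup_grasp(.4645,-.103,-107.4,30),72.6,-30))
```

```text
10.53 [ 0.4877 -0.0292  0.1463] z [-0.154 -0.474 -0.867] x az 72.1 q [-0.97  0.38  0.79  1.85  0.19  1.29 -0.58] F [ 0.1 -0.6  0.6] w 85.1 g 0.0
3311 0.054 (array([ 465.8, -103.3]), array([54. , 81.9]), np.float32(72.5))
[0.001, 0.0, 0.14] [-0.005, -0.003, -0.009] deg 1.0
```

Scaled: -0.009 rad / 6.2832 = -0.0014.

>>> {"fn": "move_arm", "kwargs": {
  "force": 45,
  "plan": [
    {"delta_pos":[0.001,0,0.05],"turn":[0,0,-0.0014],"fingers":0},
    {"delta_pos":[0.001,0,0.09],"turn":[0,0,-0.0014],"fingers":0},
    {"delta_pos":[0.001,0,0.12],"turn":[0,0,-0.0014],"fingers":0},
    {"delta_pos":[0.001,0,0.14],"turn":[0,0,-0.0014],"fingers":0},
    {"delta_pos":[0.001,0,0.14],"turn":[0,0,-0.0014],"fingers":0},
    {"delta_pos":[0.001,0,0.14],"turn":[0,0,-0.0014],"fingers":1},
    {"delta_pos":[0.001,0,0.14],"turn":[0,0,-0.0014],"fingers":1},
    {"delta_pos":[0.001,0,0.14],"turn":[0,0,-0.0014],"fingers":1},
    {"delta_pos":[0.001,0,0.14],"turn":[0,0,-0.0014],"fingers":1},
    {"delta_pos":[0.001,0,0.14],"turn":[0,0,-0.0014],"fingers":1}
  ]
}}

```text
clock: 11.82
position: [0.4677, -0.0934, 0.0256]
ee_rot: [0.778, 0.573, -0.208, 0.151]
ft_force: [-0.3, 1.4, 6.9]
grip_width: 0.629
grasp_force: 47.2
```

Run:
```python
from h import *
st()
o=get_obs(); R=Ro.from_quat(o['ee_rot']).as_matrix(); 
C=np.array([.465,-.103,.027]); m=np.r_[np.cos(np.radians(-107.4)),np.sin(np.radians(-107.4)),0]
print('cup in tool',R.T@(C-o['position']),R.T@m); np.save('cupA.npy',np.array([R.T@(C-o['position']),R.T@m]))
```

```text
11.82 [ 0.4677 -0.0934  0.0256] z [-0.151 -0.474 -0.867] x az 72.7 q [-0.84  0.53  0.75  2.    0.14  0.98 -0.52] F [-0.3  1.4  6.9] w 53.5 g 47.2
cup in tool [-0.00937538  0.00025084  0.00379454] [-8.67277232e-01 -4.86059644e-04  4.97825237e-01]
```

Run:
```python
from h import *
ct,mt=np.load('cupA.npy')
def tcp(C,psi,th): return np.array(C)-tool(psi,th).apply(ct)
o=get_obs(); p=o['position']
print(tool(25.7,60).apply(mt))
for C,psi,th in (((.465,-.103,.2),72.6,-30),((.52,.06,.24),49,15),((.606,.3035,.2),25.7,60),((.611,.306,.0735),25.7,60)):
    print(tcp(C,psi,th)); tell((tcp(C,psi,th),psi,th))
```

```text
[-2.47186955e-03 -6.50209726e-04 -9.99996734e-01]
[ 0.467756   -0.09336676  0.19859848]
[-0.086, -0.001, -0.15] [-0.002, -0.003, 0.002] deg 0.0
[0.52510759 0.06625796 0.24609177]
[0.037, 0.006, -0.276] [0.052, 0.772, 0.42] deg 50.0
[0.6071541  0.30433381 0.21001659]
[0.273, 0.014, -0.37] [-0.238, 1.473, 0.873] deg 99.0
[0.6121541  0.30683381 0.08351659]
[0.34, 0.018, -0.262] [-0.238, 1.473, 0.873] deg 99.0
```

Scaled: 0.772 rad / 6.2832 = 0.1229.

>>> {"fn": "move_arm", "kwargs": {
  "plan": [
    {"delta_pos":[-0.02,0,-0.035],"turn":[0,0,0],"fingers":1},
    {"delta_pos":[-0.05,0,-0.087],"turn":[0,0,0],"fingers":1},
    {"delta_pos":[-0.086,0,-0.15],"turn":[0,0,0],"fingers":1},
    {"delta_pos":[-0.06,0,-0.18],"turn":[0.0016,0.0255,0.0127],"fingers":1},
    {"delta_pos":[-0.03,0.002,-0.21],"turn":[0.0032,0.0509,0.0271],"fingers":1},
    {"delta_pos":[0,0.004,-0.245],"turn":[0.0056,0.0764,0.0414],"fingers":1},
    {"delta_pos":[0.037,0.006,-0.276],"turn":[0.0072,0.0987,0.0541],"fingers":1},
    {"delta_pos":[0.037,0.006,-0.276],"turn":[0.0083,0.1229,0.0668],"fingers":1},
    {"delta_pos":[0.037,0.006,-0.276],"turn":[0.0083,0.1229,0.0668],"fingers":1}
  ]
}}

```text
clock: 12.95
position: [0.5234, 0.0641, 0.2458]
ee_rot: [0.903, 0.409, 0.119, -0.056]
ft_force: [-1.4, 0.5, -1.6]
grip_width: 0.627
grasp_force: 48.2
```

Run:
```python
from h import *
st()
ct,mt=np.load('cupA.npy')
def tcp(C,psi,th): return np.array(C)-tool(psi,th).apply(ct)
for C,psi,th in (((.563,.18,.22),37,38),((.606,.3035,.2),25.7,60),):
    print(tcp(C,psi,th)); tell((tcp(C,psi,th),psi,th))
```

```text
12.95 [0.5234 0.0641 0.2458] z [ 0.169  0.198 -0.965] x az 48.7 q [-0.99 -0.08  0.87  1.91 -0.13  1.1  -0.78] F [-1.4  0.5 -1.6] w 53.3 g 48.2
[0.56688354 0.18324055 0.2287622 ]
[0.11, -0.046, 0.047] [-0.095, 0.399, 0.183] deg 26.0
[0.6071541  0.30433381 0.21001659]
[0.218, -0.095, 0.096] [-0.254, 0.773, 0.325] deg 50.0
```

Scaled: 0.773 rad / 6.2832 = 0.123.

>>> {"fn": "move_arm", "kwargs": {
  "plan": [
    {"delta_pos":[0.04,-0.016,0.016],"turn":[-0.0048,0.0207,0.0095],"fingers":1},
    {"delta_pos":[0.075,-0.03,0.03],"turn":[-0.0095,0.0414,0.0191],"fingers":1},
    {"delta_pos":[0.11,-0.046,0.047],"turn":[-0.0151,0.0635,0.0291],"fingers":1},
    {"delta_pos":[0.145,-0.062,0.063],"turn":[-0.0239,0.0828,0.0366],"fingers":1},
    {"delta_pos":[0.18,-0.078,0.08],"turn":[-0.0318,0.1019,0.0446],"fingers":1},
    {"delta_pos":[0.218,-0.095,0.096],"turn":[-0.0404,0.123,0.0517],"fingers":1},
    {"delta_pos":[0.218,-0.095,0.096],"turn":[-0.0404,0.123,0.0517],"fingers":1},
    {"delta_pos":[0.218,-0.095,0.096],"turn":[-0.0404,0.123,0.0517],"fingers":1}
  ]
}}

```text
clock: 13.95
position: [0.604, 0.2777, 0.2385]
ee_rot: [0.867, 0.219, 0.437, -0.099]
ft_force: [1.1, 0.3, -1.2]
grip_width: 0.63
grasp_force: 49.3
```

Run:
```python
from h import *
st()
ct,mt=np.load('cupA.npy')
def tcp(C,psi,th): return np.array(C)-tool(psi,th).apply(ct)
o=get_obs(); R=Ro.from_quat(o['ee_rot']); print('cup now',o['position']+R.apply(ct),R.apply(mt))
for C,psi,th in (((.611,.306,.09),25.7,60),((.611,.306,.069),25.7,60)):
    print(tcp(C,psi,th)); tell((tcp(C,psi,th),psi,th))
t=snap('top'); s=snap('scene'); 
im=[cv2.resize(t['color'][110:254,130:322],(384,288)), cv2.resize(s['color'][110:280,260:400],(350,288+137))[:288]]
cv2.imwrite('pics/chk2.png',np.hstack(im)[...,::-1])
```

```text
13.95 [0.604  0.2777 0.2385] z [ 0.714  0.363 -0.599] x az 29.3 q [-0.43 -0.02 -0.09  2.18  0.54  0.07 -2.11] F [ 1.1  0.3 -1.2] w 53.5 g 49.3
cup now [0.60189851 0.27608282 0.22868582] [-0.09835761 -0.07339562 -0.99244086]
[0.6121541  0.30683381 0.10001659]
[-0.098, -0.025, 0.099] [-0.02, 0.119, 0.037] deg 7.0
[0.6121541  0.30683381 0.07901659]
[-0.115, -0.025, 0.112] [-0.02, 0.119, 0.037] deg 7.0
```

View pics/chk2.png

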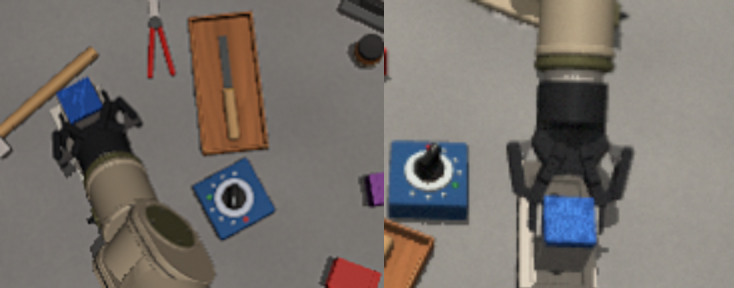

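The cup is held over the far pocket with its blue foot up, leaning about 7° because joint 6 is at its limit. I'll go lower and see how much lean is left.

Scaled: 0.119 rad / 6.2832 = 0.0189.

>>> {"fn": "move_arm", "kwargs": {
  "plan": [
    {"delta_pos":[-0.03,-0.01,0.03],"turn":[0,0,0],"fingers":1},
    {"delta_pos":[-0.065,-0.022,0.072],"turn":[0,0,0],"fingers":1},
    {"delta_pos":[-0.065,-0.022,0.072],"turn":[-0.0032,0.0095,0.0059],"fingers":1},
    {"delta_pos":[-0.065,-0.022,0.072],"turn":[-0.0032,0.0189,0.0059],"fingers":1}
  ]
}}

```text
clock: 14.55
position: [0.6165, 0.2971, 0.1994]
ee_rot: [0.878, 0.214, 0.418, -0.092]
ft_force: [-0.3, 0.7, -1.2]
grip_width: 0.629
grasp_force: 49.3
```

```bash
cat >> h.py <<'E'
def cupnow(f):
    ct,mt=np.load(f); o=get_obs(); R=Ro.from_quat(o['ee_rot']); C=o['position']+R.apply(ct); m=R.apply(mt)
    print('cup',C.round(4),'m',m.round(3),'tilt',np.degrees(np.arccos(-m[2])).round(1),'rim',(C+.04*m).round(4))
E
python3 - <<'E'
from h import *
st(); cupnow('cupA.npy')
E
```

```text
14.55 [0.6165 0.2971 0.1994] z [ 0.695  0.34  -0.633] x az 28.1 q [-0.84  0.07  0.29  2.16  0.98  0.07 -2.6 ] F [-0.3  0.7 -1.2] w 53.5 g 49.3
cup [0.614  0.2954 0.1897] m [-0.139 -0.089 -0.986] tilt 9.5 rim [0.6085 0.2919 0.1503]
```

Outward tilt runs into joint 6's lower limit, but tilting inward, with the hand beyond the pocket, has room. I'll turn round at a height and use the near pocket.

Run:
```python
from h import *
tell(((.47,.23,.28),28,0))
```

```text
[-0.039, -0.005, -0.176] [0.025, -0.885, -0.01] deg 51.0
```

Scaled: -0.885 rad / 6.2832 = -0.1409.

>>> {"fn": "move_arm", "kwargs": {
  "plan": [
    {"delta_pos":[-0.01,-0.001,-0.044],"turn":[0,-0.0271,0],"fingers":1},
    {"delta_pos":[-0.02,-0.002,-0.088],"turn":[0.0008,-0.0541,0],"fingers":1},
    {"delta_pos":[-0.03,-0.003,-0.132],"turn":[0.0016,-0.0812,0],"fingers":1},
    {"delta_pos":[-0.039,-0.005,-0.176],"turn":[0.0024,-0.1082,0],"fingers":1},
    {"delta_pos":[-0.039,-0.005,-0.176],"turn":[0.004,-0.1409,-0.0016],"fingers":1},
    {"delta_pos":[-0.039,-0.005,-0.176],"turn":[0.004,-0.1409,-0.0016],"fingers":1},
    {"delta_pos":[-0.039,-0.005,-0.176],"turn":[0.004,-0.1409,-0.0016],"fingers":1}
  ]
}}

```text
clock: 15.42
position: [0.4696, 0.2324, 0.2814]
ee_rot: [0.969, 0.245, -0.002, -0.004]
ft_force: [-0.6, 0.3, -2.1]
grip_width: 0.624
grasp_force: 49.3
```

Run:
```python
from h import *
st(); cupnow('cupA.npy')
```

```text
15.43 [0.4696 0.2324 0.2814] z [-0.006  0.006 -1.   ] x az 28.4 q [-0.5   0.09 -0.05  1.66 -0.    1.39 -1.62] F [-0.6  0.3 -2.1] w 53.0 g 49.3
cup [0.4615 0.2278 0.2777] m [-0.766 -0.409 -0.496] tilt 60.3 rim [0.4308 0.2114 0.2578]
```

Joints are well placed now. Yaw +177° by turning −z.

Scaled: -1.6 rad / 6.2832 = -0.2546.

>>> {"fn": "move_arm", "kwargs": {
  "plan": [
    {"delta_pos":[0,0,0],"turn":[0,0,-0.0286],"fingers":1},
    {"delta_pos":[0,0,0],"turn":[0,0,-0.0573],"fingers":1},
    {"delta_pos":[0,0,0],"turn":[0,0,-0.0859],"fingers":1},
    {"delta_pos":[0,0,0],"turn":[0,0,-0.1146],"fingers":1},
    {"delta_pos":[0,0,0],"turn":[0,0,-0.1432],"fingers":1},
    {"delta_pos":[0,0,0],"turn":[0,0,-0.1719],"fingers":1},
    {"delta_pos":[0,0,0],"turn":[0,0,-0.2005],"fingers":1},
    {"delta_pos":[0,0,0],"turn":[0,0,-0.2292],"fingers":1},
    {"delta_pos":[0,0,0],"turn":[0,0,-0.2546],"fingers":1}
  ]
}}

```text
clock: 16.55
position: [0.4688, 0.232, 0.2813]
ee_rot: [0.497, 0.868, 0.003, -0.003]
ft_force: [0.3, -1.0, -1.6]
grip_width: 0.627
grasp_force: 49.4
```

Scaled: -1.5 rad / 6.2832 = -0.2387.

>>> {"fn": "move_arm", "kwargs": {
  "plan": [
    {"delta_pos":[0,0,0],"turn":[0,0,-0.0286],"fingers":1},
    {"delta_pos":[0,0,0],"turn":[0,0,-0.0573],"fingers":1},
    {"delta_pos":[0,0,0],"turn":[0,0,-0.0859],"fingers":1},
    {"delta_pos":[0,0,0],"turn":[0,0,-0.1146],"fingers":1},
    {"delta_pos":[0,0,0],"turn":[0,0,-0.1432],"fingers":1},
    {"delta_pos":[0,0,0],"turn":[0,0,-0.1719],"fingers":1},
    {"delta_pos":[0,0,0],"turn":[0,0,-0.2005],"fingers":1},
    {"delta_pos":[0,0,0],"turn":[0,0,-0.2292],"fingers":1},
    {"delta_pos":[0,0,0],"turn":[0,0,-0.2387],"fingers":1}
  ]
}}

```text
clock: 17.68
position: [0.4688, 0.2319, 0.2813]
ee_rot: [-0.227, 0.974, 0.004, -0.001]
ft_force: [0.5, 0.9, -1.6]
grip_width: 0.629
grasp_force: 49.4
```

Run:
```python
from h import *
st(); cupnow('cupA.npy')
ct,mt=np.load('cupA.npy')
def tcp(C,psi,th): return np.array(C)-tool(psi,th).apply(ct)
for C in ((.431,.220,.2),(.431,.22,.07)): tell((tcp(C,205.7,60),205.7,60))
```

```text
17.68 [0.4688 0.2319 0.2813] z [-0.003  0.007 -1.   ] x az -153.8 q [-0.38  0.1  -0.18  1.66  0.01  1.38  1.47] F [ 0.5  0.9 -1.6] w 53.5 g 49.4
cup [0.4771 0.2363 0.2775] m [ 0.777  0.386 -0.497] tilt 60.2 rim [0.5081 0.2518 0.2576]
[0.041, 0.005, 0.071] [0.003, 1.048, 0.012] deg 60.0
[0.041, 0.004, 0.201] [0.003, 1.048, 0.012] deg 60.0
```

Scaled: 1.048 rad / 6.2832 = 0.1668.

>>> {"fn": "move_arm", "kwargs": {
  "plan": [
    {"delta_pos":[0.007,0,0.01],"turn":[0,0.0271,0],"fingers":1},
    {"delta_pos":[0.014,0.001,0.02],"turn":[0,0.0541,0.0003],"fingers":1},
    {"delta_pos":[0.021,0.002,0.035],"turn":[0,0.0812,0.0006],"fingers":1},
    {"delta_pos":[0.028,0.003,0.05],"turn":[0,0.1082,0.001],"fingers":1},
    {"delta_pos":[0.035,0.004,0.06],"turn":[0,0.1353,0.0016],"fingers":1},
    {"delta_pos":[0.041,0.005,0.071],"turn":[0.0005,0.1623,0.0019],"fingers":1},
    {"delta_pos":[0.041,0.005,0.071],"turn":[0.0005,0.1668,0.0019],"fingers":1},
    {"delta_pos":[0.041,0.005,0.071],"turn":[0.0005,0.1668,0.0019],"fingers":1}
  ]
}}

```text
clock: 18.68
position: [0.4236, 0.2236, 0.2339]
ee_rot: [-0.209, 0.891, -0.078, -0.394]
ft_force: [-0.1, -0.6, -1.4]
grip_width: 0.625
grasp_force: 49.4
```

Run:
```python
from h import *
st(); cupnow('cupA.npy')
ct,mt=np.load('cupA.npy')
def tcp(C,psi,th): return np.array(C)-tool(psi,th).apply(ct)
for C in ((.431,.220,.2),(.431,.22,.09),(.431,.22,.069)): tell((tcp(C,205.7,60),205.7,60))
c=snap('wrist'); save(c,'w5.png',None,1.0); store(c,'w5.npy')
```

```text
18.68 [0.4236 0.2236 0.2339] z [-0.67  -0.305 -0.677] x az -152.6 q [-0.33  0.64 -0.31  1.28  0.01  2.06  1.38] F [-0.1 -0.6 -1.4] w 53.2 g 49.4
cup [0.4266 0.2256 0.2244] m [ 0.188  0.118 -0.975] tilt 12.8 rim [0.4341 0.2303 0.1854]
[-0.02, -0.007, 0.013] [0.014, 0.22, 0.022] deg 13.0
[-0.101, -0.01, 0.088] [0.014, 0.22, 0.022] deg 13.0
[-0.116, -0.011, 0.102] [0.014, 0.22, 0.022] deg 13.0
```

View pics/w5.png

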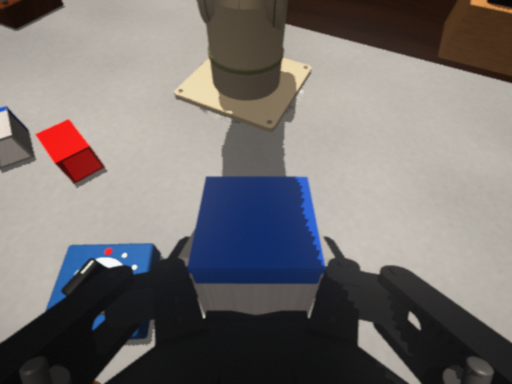

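Cup A shows square in the jaws, foot up at (258,230). Joint 6 is at its upper limit at this height, but going lower frees it.

Scaled: 0.22 rad / 6.2832 = 0.035.

>>> {"fn": "move_arm", "kwargs": {
  "plan": [
    {"delta_pos":[-0.02,-0.007,0.013],"turn":[0.0022,0.0159,0.0035],"fingers":1},
    {"delta_pos":[-0.04,-0.008,0.03],"turn":[0.0022,0.035,0.0035],"fingers":1},
    {"delta_pos":[-0.065,-0.009,0.055],"turn":[0.0022,0.035,0.0035],"fingers":1},
    {"delta_pos":[-0.075,-0.009,0.065],"turn":[0.0022,0.035,0.0035],"fingers":1},
    {"delta_pos":[-0.075,-0.009,0.065],"turn":[0.0022,0.035,0.0035],"fingers":1}
  ]
}}

```text
clock: 19.35
position: [0.421, 0.2124, 0.1223]
ee_rot: [-0.189, 0.845, -0.114, -0.487]
ft_force: [-0.5, 0.2, -0.7]
grip_width: 0.626
grasp_force: 49.4
```

Run:
```python
from h import *
st(); cupnow('cupA.npy')
ct,mt=np.load('cupA.npy')
def tcp(C,psi,th): return np.array(C)-tool(psi,th).apply(ct)
for C in ((.431,.220,.12),(.431,.22,.09),(.431,.22,.069)): tell((tcp(C,205.7,60),205.7,60))
```

```text
19.35 [0.421  0.2124 0.1223] z [-0.78  -0.377 -0.499] x az -155.4 q [-0.58  0.87  0.1   1.27 -0.11  2.06  1.54] F [-0.5  0.2 -0.7] w 53.2 g 49.4
cup [0.4222 0.2132 0.1123] m [ 0.006 -0.008 -1.   ] tilt 0.6 rim [0.4224 0.2129 0.0723]
[0.001, 0.002, -0.013] [-0.002, -0.001, -0.01] deg 1.0
[-0.025, 0.002, 0.002] [-0.002, -0.001, -0.01] deg 1.0
[-0.043, 0.003, 0.012] [-0.002, -0.001, -0.01] deg 1.0
```

Scaled: -0.01 rad / 6.2832 = -0.0016.

>>> {"fn": "move_arm", "kwargs": {
  "plan": [
    {"delta_pos":[-0.01,0.002,-0.008],"turn":[0,0,-0.0016],"fingers":1},
    {"delta_pos":[-0.016,0.002,-0.003],"turn":[0,0,-0.0016],"fingers":1},
    {"delta_pos":[-0.016,0.002,-0.003],"turn":[0,0,-0.0016],"fingers":1}
  ]
}}

```text
clock: 19.73
position: [0.4332, 0.2191, 0.1161]
ee_rot: [-0.193, 0.848, -0.109, -0.482]
ft_force: [0.2, -0.6, -1.0]
grip_width: 0.629
grasp_force: 49.4
```

Run:
```python
from h import *
st(); cupnow('cupA.npy')
ct,mt=np.load('cupA.npy')
def tcp(C,psi,th): return np.array(C)-tool(psi,th).apply(ct)
for C in ((.431,.22,.09),(.431,.22,.069)): tell((tcp(C,205.7,60),205.7,60))
```

```text
19.73 [0.4332 0.2191 0.1161] z [-0.775 -0.372 -0.512] x az -154.2 q [-0.57  0.9   0.08  1.22 -0.11  2.06  1.54] F [ 0.2 -0.6 -1. ] w 53.5 g 49.4
cup [0.4344 0.22   0.1061] m [ 0.014  0.008 -1.   ] tilt 0.9 rim [0.435  0.2203 0.0662]
[-0.012, 0.001, 0.011] [0.001, 0.014, 0.001] deg 1.0
[-0.03, 0.001, 0.022] [0.001, 0.014, 0.001] deg 1.0
```

Run:
```python
from h import *
s=snap('scene'); C=cloud(s); col=s['color'].astype(int)
m=(col[...,2]-col[...,0]>40)&(C[...,2]>.12)&(C[...,2]<.18)&(abs(C[...,0]-.43)<.1)&(abs(C[...,1]-.22)<.1)
P=C[m]; zt=np.percentile(P[:,2],60); print(len(P),np.percentile(P[:,2],[10,50,90]).round(3)); Q=P[P[:,2]>np.median(P[:,2])-.006]; print(box(Q))
```

```text
55 [0.143 0.145 0.147]
(array([442.4, 199.9]), array([10.3, 55.1]), np.float32(24.8))
```

Scaled: 0.014 rad / 6.2832 = 0.0022.

>>> {"fn": "move_arm", "kwargs": {
  "plan": [
    {"delta_pos":[-0.012,0.001,0.011],"turn":[0,0.0022,0],"fingers":1},
    {"delta_pos":[-0.022,0.001,0.017],"turn":[0,0.0022,0],"fingers":1},
    {"delta_pos":[-0.022,0.001,0.017],"turn":[0,0.0022,0],"fingers":1}
  ]
}}

```text
clock: 20.15
position: [0.4283, 0.2177, 0.0859]
ee_rot: [-0.192, 0.843, -0.112, -0.49]
ft_force: [0.4, 1.3, -0.6]
grip_width: 0.629
grasp_force: 49.4
```

Run:
```python
from h import *
st(); cupnow('cupA.npy')
ct,mt=np.load('cupA.npy')
def tcp(C,psi,th): return np.array(C)-tool(psi,th).apply(ct)
for C in ((.431,.22,.069),(.431,.22,.066),): tell((tcp(C,205.7,60),205.7,60))
```

```text
20.15 [0.4283 0.2177 0.0859] z [-0.783 -0.377 -0.494] x az -154.4 q [-0.57  0.94  0.08  1.23 -0.11  2.03  1.54] F [ 0.4  1.3 -0.6] w 53.5 g 49.4
cup [0.4294 0.2185 0.0759] m [-0.003 -0.002 -1.   ] tilt 0.2 rim [0.4292 0.2184 0.0359]
[-0.007, 0.001, 0.002] [0.0, -0.007, -0.001] deg 0.0
[-0.01, 0.001, 0.003] [0.0, -0.007, -0.001] deg 0.0
```

>>> {"fn": "move_arm", "kwargs": {
  "plan": [
    {"delta_pos":[-0.004,0.001,0.001],"turn":[0,0,0],"fingers":1},
    {"delta_pos":[-0.008,0.001,0.003],"turn":[0,0,0],"fingers":1},
    {"delta_pos":[-0.008,0.001,0.003],"turn":[0,0,0],"fingers":1}
  ]
}}

```text
clock: 20.52
position: [0.4298, 0.2196, 0.0787]
ee_rot: [-0.192, 0.843, -0.112, -0.489]
ft_force: [-0.2, -0.2, -1.6]
grip_width: 0.623
grasp_force: 49.6
```

Run:
```python
from h import *
st(); cupnow('cupA.npy')
R=Ro.from_quat(get_obs()['ee_rot']); print('tool dir of world -z 1cm',R.inv().apply([0,0,-.01]))
```

```text
20.52 [0.4298 0.2196 0.0787] z [-0.782 -0.376 -0.497] x az -154.4 q [-0.57  0.95  0.08  1.22 -0.11  2.02  1.54] F [-0.2 -0.2 -1.6] w 53.0 g 49.6
cup [0.4309 0.2204 0.0687] m [-0.001 -0.001 -1.   ] tilt 0.1 rim [0.4309 0.2204 0.0287]
tool dir of world -z 1cm [-8.67877322e-03  2.49803905e-06  4.96778513e-03]
```

Scaled: -1.04 rad / 6.2832 = -0.1655.

>>> {"fn": "move_arm", "kwargs": {
  "plan": [
    {"delta_pos":[-0.0015,0,0.001],"turn":[0,0,0],"fingers":1},
    {"delta_pos":[-0.0015,0,0.001],"turn":[0,0,0],"fingers":0.2},
    {"delta_pos":[-0.0015,0,0.001],"turn":[0,0,0],"fingers":0},
    {"delta_pos":[-0.0015,0,0.001],"turn":[0,0,0],"fingers":0},
    {"delta_pos":[-0.0015,0,-0.04],"turn":[0,0,0],"fingers":0},
    {"delta_pos":[-0.0015,0,-0.09],"turn":[0,0,0],"fingers":0},
    {"delta_pos":[-0.05,0,-0.14],"turn":[0,-0.0159,0],"fingers":0},
    {"delta_pos":[-0.1,0,-0.18],"turn":[0,-0.0446,0],"fingers":0},
    {"delta_pos":[-0.1,0,-0.18],"turn":[0,-0.0732,0],"fingers":0},
    {"delta_pos":[-0.1,0,-0.18],"turn":[0,-0.1019,0],"fingers":0},
    {"delta_pos":[-0.1,0,-0.18],"turn":[0,-0.1305,0],"fingers":0},
    {"delta_pos":[-0.1,0,-0.18],"turn":[0,-0.1655,0],"fingers":0}
  ]
}}

```text
clock: 22.02
position: [0.6159, 0.309, 0.082]
ee_rot: [-0.222, 0.975, -0.004, -0.018]
ft_force: [-0.4, 0.5, 0.2]
grip_width: 0.996
grasp_force: 0.0
```

Run:
```python
from h import *
st()
c=snap('wrist'); save(c,'w6.png',None,1.0); P=find(c,.38,.5,.17,.27,.09,.13)
t=snap('top'); 
P=find(t,.3,.42,-.35,-.22,.03,.1); P=find(t,.38,.5,.17,.27,.09,.13)
```

```text
22.02 [0.6159 0.309  0.082 ] z [-0.033 -0.016 -0.999] x az -154.3 q [-0.71  0.62  0.26  1.42 -0.16  1.16  1.59] F [-0.4  0.5  0.2] w 84.7 g 0.0Traceback (most recent call last):
  File "<stdin>", line 3, in <module>
  File "h.py", line 55, in find
    nl,lab,s,_=cv2.connectedComponentsWithStats(m.astype(np.uint8)); l=1+s[1:,4].argmax()
                                                                         ~~~~~~~~~~~~~~^^
ValueError: attempt to get argmax of an empty sequence
```

View pics/w6.png

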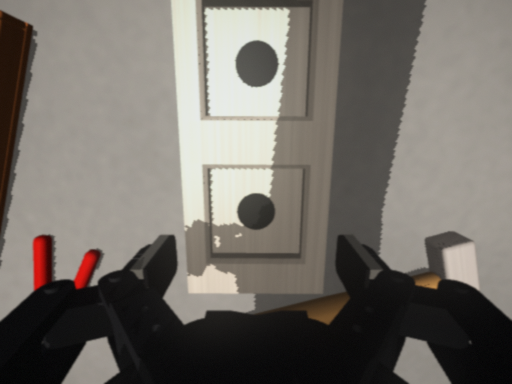

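The view shows only the mid and far pockets, both empty; nothing was touched. I'll go up and check the near pocket.

Scaled: 1.26 rad / 6.2832 = 0.2005.

>>> {"fn": "move_arm", "kwargs": {
  "plan": [
    {"delta_pos":[0,0,-0.06],"turn":[0,0,0],"fingers":0},
    {"delta_pos":[0,0,-0.12],"turn":[0,0,0],"fingers":0},
    {"delta_pos":[0,0,-0.18],"turn":[0,0,0.0286],"fingers":0},
    {"delta_pos":[0,0,-0.2],"turn":[0,0,0.0573],"fingers":0},
    {"delta_pos":[0,0,-0.2],"turn":[0,0,0.0859],"fingers":0},
    {"delta_pos":[0,0,-0.2],"turn":[0,0,0.1146],"fingers":0},
    {"delta_pos":[0,0,-0.2],"turn":[0,0,0.1432],"fingers":0},
    {"delta_pos":[0,0,-0.2],"turn":[0,0,0.1719],"fingers":0},
    {"delta_pos":[0,0,-0.2],"turn":[0,0,0.2005],"fingers":0},
    {"delta_pos":[0,0,-0.2],"turn":[0,0,0.2005],"fingers":0}
  ]
}}

```text
clock: 23.32
position: [0.623, 0.3126, 0.2811]
ee_rot: [0.394, 0.919, -0.017, -0.014]
ft_force: [-0.0, -0.2, 0.4]
grip_width: 1.003
grasp_force: 0.0
```

Run:
```python
from h import *
st()
t=snap('top'); s=snap('scene')
for n,c in(('top',t),('scene',s)):
  for a in ((.3,.42,-.35,-.22,.03,.1),(.36,.5,.15,.29,.09,.13)):
    try: P=find(c,*a)
    except Exception as e: print(n,'none')
im=[cv2.resize(t['color'][110:254,130:386],(512,288)), cv2.resize(s['color'][130:280,280:360],(154,288))]
cv2.imwrite('pics/chk3.png',np.hstack(im)[...,::-1])
g=cup_grasp(.3615,-.284,57,45,back=.14); print(g)
tell(((.5,.0,.25),57,0),(g,57,45))
```

```text
23.32 [0.623  0.3126 0.2811] z [-0.04  -0.02  -0.999] x az 133.5 q [-0.85  0.55  0.52  1.15 -0.26  1.55  0.38] F [-0.  -0.2  0.4] w 85.2 g 0.0
376 0.0536 (array([ 360.2, -284.2]), array([55.9, 80.5]), np.float32(55.6))
286 0.1076 (array([428.8, 217.9]), array([54.9, 55. ]), np.float32(26.2))
254 0.0527 (array([ 362.7, -284.7]), array([56.4, 85.1]), np.float32(58.8))
201 0.1063 (array([431.9, 215.1]), array([42.6, 59.5]), np.float32(25.1))
[ 0.30412876 -0.37234396  0.1253381 ]
[-0.141, -0.303, 0.042] [-0.044, 0.017, 1.339] deg 77.0
[-0.277, -0.697, 0.182] [-0.567, 0.679, 1.249] deg 88.0
```

View pics/chk3.png

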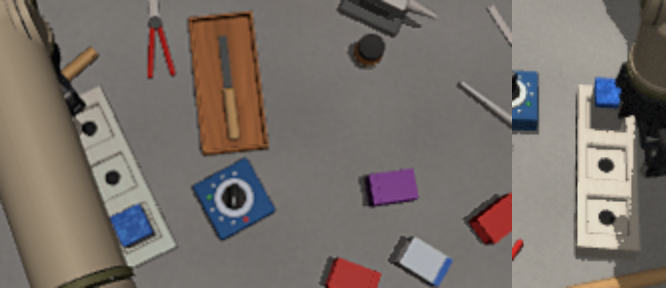

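Cup A is seated in the near pocket, with its top at 108 mm. Now cup B.

Scaled: 0.85 rad / 6.2832 = 0.1353.

>>> {"fn": "move_arm", "kwargs": {
  "plan": [
    {"delta_pos":[-0.025,-0.06,0],"turn":[0,0,0.0271],"fingers":0},
    {"delta_pos":[-0.05,-0.12,0],"turn":[-0.0016,0,0.0541],"fingers":0},
    {"delta_pos":[-0.075,-0.17,0.01],"turn":[-0.0032,0,0.0812],"fingers":0},
    {"delta_pos":[-0.1,-0.22,0.02],"turn":[-0.0048,0.0016,0.1082],"fingers":0},
    {"delta_pos":[-0.12,-0.26,0.03],"turn":[-0.0064,0.0016,0.1353],"fingers":0},
    {"delta_pos":[-0.141,-0.303,0.042],"turn":[-0.007,0.0027,0.1623],"fingers":0},
    {"delta_pos":[-0.17,-0.36,0.042],"turn":[-0.007,0.0027,0.1894],"fingers":0},
    {"delta_pos":[-0.19,-0.42,0.042],"turn":[-0.007,0.0027,0.2131],"fingers":0},
    {"delta_pos":[-0.21,-0.48,0.042],"turn":[-0.007,0.0027,0.2131],"fingers":0},
    {"delta_pos":[-0.23,-0.54,0.042],"turn":[-0.007,0.0027,0.2131],"fingers":0},
    {"delta_pos":[-0.25,-0.6,0.042],"turn":[-0.007,0.0027,0.2131],"fingers":0},
    {"delta_pos":[-0.25,-0.6,0.042],"turn":[-0.007,0.0027,0.2131],"fingers":0}
  ]
}}

```text
clock: 24.92
position: [0.3561, -0.2862, 0.2613]
ee_rot: [0.881, 0.473, 0.001, -0.0]
ft_force: [0.6, 1.3, 0.2]
grip_width: 0.998
grasp_force: 0.0
```

Run:
```python
from h import *
st()
c=snap('wrist'); store(c,'w7.npy')
try: find(c,.29,.44,-.35,-.21,.045,.065)
except Exception as e: print('none')
g=cup_grasp(.3615,-.284,56.5,40,back=.13); print(g)
tell((g,56.5,0),(g,56.5,40))
```

```text
24.93 [ 0.3561 -0.2862  0.2613] z [ 0.002  0.002 -1.   ] x az 56.5 q [-0.64 -0.27  1.07  1.89  0.24  1.38 -0.21] F [0.6 1.3 0.2] w 84.8 g 0.0
2566 0.054 (array([ 363.8, -284.7]), array([54.1, 80.2]), np.float32(56.8))
[ 0.31159381 -0.35940003  0.12545742]
[-0.088, 0.003, 0.136] [0.001, -0.002, 0.003] deg 0.0
[-0.088, 0.003, 0.136] [-0.0, 0.696, 0.003] deg 40.0
```

Scaled: 0.696 rad / 6.2832 = 0.1108.

>>> {"fn": "move_arm", "kwargs": {
  "plan": [
    {"delta_pos":[-0.03,0.001,0],"turn":[0,0.0271,0],"fingers":0},
    {"delta_pos":[-0.06,0.002,0.02],"turn":[0,0.0541,0],"fingers":0},
    {"delta_pos":[-0.087,0.003,0.05],"turn":[0,0.0812,0],"fingers":0},
    {"delta_pos":[-0.087,0.003,0.1],"turn":[0,0.1108,0.0005],"fingers":0},
    {"delta_pos":[-0.087,0.003,0.135],"turn":[0,0.1108,0.0005],"fingers":0},
    {"delta_pos":[-0.087,0.003,0.135],"turn":[0,0.1108,0.0005],"fingers":0},
    {"delta_pos":[-0.087,0.003,0.135],"turn":[0,0.1108,0.0005],"fingers":0}
  ]
}}

```text
clock: 25.85
position: [0.2741, -0.2493, 0.2048]
ee_rot: [0.836, 0.444, 0.291, -0.137]
ft_force: [0.1, -0.8, 0.3]
grip_width: 0.993
grasp_force: 0.0
```

Run:
```python
from h import *
st()
c=snap('wrist')
try: find(c,.29,.44,-.35,-.21,.045,.065)
except Exception as e: print('none')
g=cup_grasp(.363,-.2845,56.7,40); print(g)
tell((g,56.7,40))
```

```text
25.85 [ 0.2741 -0.2493  0.2048] z [ 0.366  0.487 -0.793] x az 56.6 q [-0.42 -0.5   1.34  2.11 -0.16  1.31  0.3 ] F [ 0.1 -0.8  0.3] w 84.4 g 0.0
2295 0.0539 (array([ 363.7, -284.8]), array([54.9, 80.1]), np.float32(57.2))
[ 0.35923497 -0.29023172  0.02587164]
[-0.099, 0.088, 0.153] [0.038, 0.044, -0.0] deg 3.0
```

Joints 2 and 3 are at their limits for the tilted grasp here. I'll pick cup B up straight down, lay it in the freed space with its mouth pointing radially outward, and regrasp there.

Run:
```python
from h import *
t=load('top0.npy')
for k,a in {'purple':(.42,.54,-.28,-.15,.02,.07),'red1':(.28,.42,-.21,-.08,.02,.07),'timerbox':(.38,.57,-.05,.15,.02,.048)}.items():
    P=find(t,*a); r=cv2.minAreaRect((P[:,:2]*1000).astype(np.float32)); print(k,cv2.boxPoints(r).round().tolist())
tell(((.363,-.2845,.2),56.7,0),((.363,-.2845,.026),56.7,0))
```

```text
396 0.0533 (array([ 493.8, -232.9]), array([54.6, 83.1]), np.float32(97.2))
purple [[462.0, -195.0], [472.0, -278.0], [526.0, -271.0], [516.0, -188.0]]
389 0.0535 (array([ 331.1, -157.5]), array([55. , 81.3]), np.float32(68.5))
red1 [[291.0, -185.0], [342.0, -205.0], [372.0, -130.0], [320.0, -110.0]]
828 0.0402 (array([479.3,  49.2]), array([109.8, 110.4]), np.float32(27.6))
timerbox [[405.0, 72.0], [456.0, -25.0], [554.0, 26.0], [503.0, 123.0]]
[0.013, 0.093, 0.019] [0.037, -0.654, -0.013] deg 38.0
[-0.093, 0.088, 0.157] [0.037, -0.654, -0.013] deg 38.0
```

Scaled: 0.03 rad / 6.2832 = 0.0048.

>>> {"fn": "move_arm", "kwargs": {
  "plan": [
    {"delta_pos":[0.005,0.03,0],"turn":[0.0016,-0.0271,0],"fingers":0},
    {"delta_pos":[0.013,0.06,0.01],"turn":[0.0032,-0.0541,0],"fingers":0},
    {"delta_pos":[0.013,0.093,0.019],"turn":[0.0048,-0.0796,-0.0016],"fingers":0},
    {"delta_pos":[0.013,0.093,0.019],"turn":[0.0059,-0.1041,-0.0021],"fingers":0},
    {"delta_pos":[0.013,0.093,0.019],"turn":[0.0059,-0.1041,-0.0021],"fingers":0},
    {"delta_pos":[0.013,0.093,0.019],"turn":[0.0059,-0.1041,-0.0021],"fingers":0}
  ]
}}

```text
clock: 26.65
position: [0.3624, -0.2849, 0.2005]
ee_rot: [0.881, 0.474, 0.002, -0.001]
ft_force: [0.1, -0.4, -0.2]
grip_width: 1.0
grasp_force: 0.0
```

Run:
```python
from h import *
st(); tell(((.3635,-.2846,.03),56.9,0))
```

```text
26.65 [ 0.3624 -0.2849  0.2005] z [ 0.002  0.004 -1.   ] x az 56.6 q [-0.51 -0.09  1.06  1.97  0.08  1.22 -0.07] F [ 0.1 -0.4 -0.2] w 85.0 g 0.0
[0.0, 0.001, 0.17] [-0.001, -0.004, -0.006] deg 0.0
```

Scaled: -0.006 rad / 6.2832 = -0.001.

>>> {"fn": "move_arm", "kwargs": {
  "force": 45,
  "plan": [
    {"delta_pos":[0,0.001,0.06],"turn":[0,0,-0.001],"fingers":0},
    {"delta_pos":[0,0.001,0.11],"turn":[0,0,-0.001],"fingers":0},
    {"delta_pos":[0,0.001,0.15],"turn":[0,0,-0.001],"fingers":0},
    {"delta_pos":[0,0.001,0.17],"turn":[0,0,-0.001],"fingers":0},
    {"delta_pos":[0,0.001,0.17],"turn":[0,0,-0.001],"fingers":0},
    {"delta_pos":[0,0.001,0.17],"turn":[0,0,-0.001],"fingers":1},
    {"delta_pos":[0,0.001,0.17],"turn":[0,0,-0.001],"fingers":1},
    {"delta_pos":[0,0.001,0.17],"turn":[0,0,-0.001],"fingers":1},
    {"delta_pos":[0,0.001,0.17],"turn":[0,0,-0.001],"fingers":1},
    {"delta_pos":[0,0.001,0.12],"turn":[0,0,0],"fingers":1},
    {"delta_pos":[0,0.001,0.06],"turn":[0,0,0],"fingers":1},
    {"delta_pos":[0,0.001,0.03],"turn":[0,0,0],"fingers":1}
  ]
}}

```text
clock: 28.15
position: [0.3638, -0.286, 0.1723]
ee_rot: [0.881, 0.473, 0.001, -0.0]
ft_force: [1.5, 1.5, -1.2]
grip_width: 0.625
grasp_force: 50.5
```

Run:
```python
from h import *
st(); tell(((.47,-.1,.16),-14,0),((.47,-.1,.032),-14,0))
```

```text
28.15 [ 0.3638 -0.286   0.1723] z [ 0.002  0.002 -1.   ] x az 56.5 q [-0.67 -0.05  1.25  2.01  0.05  1.15 -0.03] F [ 1.5  1.5 -1.2] w 53.1 g 50.5
[0.214, -0.014, 0.013] [-0.001, -0.003, 1.231] deg 71.0
[0.213, -0.014, 0.141] [-0.001, -0.003, 1.231] deg 71.0
```

Scaled: 1.231 rad / 6.2832 = 0.1959.

>>> {"fn": "move_arm", "kwargs": {
  "plan": [
    {"delta_pos":[0.05,-0.003,0],"turn":[0,0,0.0286],"fingers":1},
    {"delta_pos":[0.1,-0.006,0],"turn":[0,0,0.0573],"fingers":1},
    {"delta_pos":[0.15,-0.01,0],"turn":[0,0,0.0859],"fingers":1},
    {"delta_pos":[0.19,-0.014,0],"turn":[0,0,0.1146],"fingers":1},
    {"delta_pos":[0.214,-0.014,0],"turn":[0,0,0.1432],"fingers":1},
    {"delta_pos":[0.214,-0.014,0],"turn":[0,0,0.1719],"fingers":1},
    {"delta_pos":[0.214,-0.014,0.03],"turn":[0,0,0.1959],"fingers":1},
    {"delta_pos":[0.214,-0.014,0.08],"turn":[0,0,0.1959],"fingers":1},
    {"delta_pos":[0.214,-0.014,0.12],"turn":[0,0,0.1959],"fingers":1},
    {"delta_pos":[0.214,-0.014,0.135],"turn":[0,0,0.1959],"fingers":1},
    {"delta_pos":[0.214,-0.014,0.139],"turn":[0,0,0.1959],"fingers":1},
    {"delta_pos":[0.214,-0.014,0.139],"turn":[0,0,0.1959],"fingers":1}
  ]
}}

```text
clock: 29.65
position: [0.4704, -0.0987, 0.0327]
ee_rot: [0.993, -0.122, 0.001, -0.001]
ft_force: [1.0, -0.4, -1.8]
grip_width: 0.626
grasp_force: 50.3
```

Run:
```python
from h import *
st()
```

```text
29.65 [ 0.4704 -0.0987  0.0327] z [ 0.001  0.002 -1.   ] x az -14.0 q [-0.68  0.37  0.9   2.08 -0.38  0.86 -1.37] F [ 1.  -0.4 -1.8] w 53.2 g 50.3
```

>>> {"fn": "move_arm", "kwargs": {
  "plan": [
    {"delta_pos":[0,0,0.003],"turn":[0,0,0],"fingers":1},
    {"delta_pos":[0,0,0.003],"turn":[0,0,0],"fingers":0.2},
    {"delta_pos":[0,0,0.003],"turn":[0,0,0],"fingers":0},
    {"delta_pos":[0,0,0.003],"turn":[0,0,0],"fingers":0},
    {"delta_pos":[0,0,-0.05],"turn":[0,0,0],"fingers":0},
    {"delta_pos":[0,0,-0.11],"turn":[0,0,0],"fingers":0},
    {"delta_pos":[0,0,-0.17],"turn":[0,0,0],"fingers":0},
    {"delta_pos":[0,0,-0.17],"turn":[0,0,0],"fingers":0}
  ]
}}

```text
clock: 30.65
position: [0.4718, -0.0992, 0.2053]
ee_rot: [0.993, -0.122, 0.003, -0.003]
ft_force: [0.9, -0.6, -1.1]
grip_width: 0.999
grasp_force: 0.0
```

Run:
```python
from h import *
st()
c=snap('wrist'); P=find(c,.4,.55,-.17,-.03,.045,.065)
save(c,'w8.png',None,1.0)
g=cup_grasp(.47,-.1,-14,38,back=.12); print(g)
tell((g,-14,38))
```

```text
30.65 [ 0.4718 -0.0992  0.2053] z [ 0.007  0.005 -1.   ] x az -14.0 q [-0.95 -0.    1.09  1.92 -0.01  1.21 -1.67] F [ 0.9 -0.6 -1.1] w 84.9 g 0.0
3543 0.054 (array([471.1, -99. ]), array([54.6, 80.5]), np.float32(166.3))
[ 0.3914506  -0.08041543  0.1202572 ]
[-0.081, 0.002, 0.083] [-0.005, 0.661, -0.0] deg 38.0
```

View pics/w8.png

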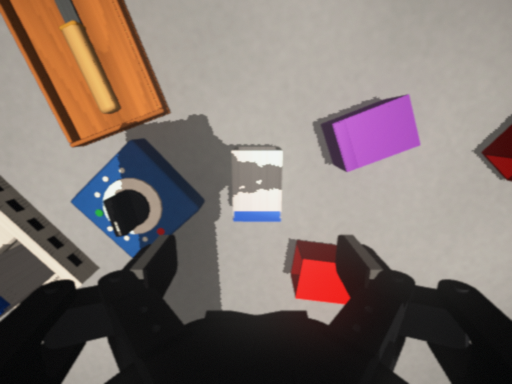

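Cup B lies at (257,185) with its foot towards the robot. Now the tilted pregrasp.

Scaled: 0.661 rad / 6.2832 = 0.1052.

>>> {"fn": "move_arm", "kwargs": {
  "plan": [
    {"delta_pos":[-0.02,0,0.01],"turn":[0,0.0271,0],"fingers":0},
    {"delta_pos":[-0.04,0.001,0.02],"turn":[0,0.0541,0],"fingers":0},
    {"delta_pos":[-0.06,0.002,0.03],"turn":[0,0.0812,0],"fingers":0},
    {"delta_pos":[-0.08,0.002,0.05],"turn":[0,0.1052,0],"fingers":0},
    {"delta_pos":[-0.081,0.002,0.083],"turn":[0,0.1052,0],"fingers":0},
    {"delta_pos":[-0.081,0.002,0.083],"turn":[0,0.1052,0],"fingers":0},
    {"delta_pos":[-0.081,0.002,0.083],"turn":[0,0.1052,0],"fingers":0}
  ]
}}

```text
clock: 31.58
position: [0.4598, -0.0922, 0.1868]
ee_rot: [0.949, -0.116, 0.292, 0.037]
ft_force: [-0.5, 0.1, 0.5]
grip_width: 0.999
grasp_force: 0.0
```

Run:
```python
from h import *
st()
g=cup_grasp(.471,-.099,-13.7,36); tell((g,-13.7,36))
```

```text
31.57 [ 0.4598 -0.0922  0.1868] z [ 0.546 -0.137 -0.827] x az -13.9 q [-0.61 -0.5   0.49  2.42  0.69  0.69 -2.34] F [-0.5  0.1  0.5] w 84.9 g 0.0
[-0.086, 0.004, 0.136] [0.004, 0.031, -0.002] deg 2.0
```

Scaled: 0.03 rad / 6.2832 = 0.0048.

>>> {"fn": "move_arm", "kwargs": {
  "plan": [
    {"delta_pos":[-0.02,0.001,0.03],"turn":[0,0.0048,0],"fingers":0},
    {"delta_pos":[-0.04,0.002,0.06],"turn":[0,0.0048,0],"fingers":0},
    {"delta_pos":[-0.055,0.003,0.09],"turn":[0,0.0048,0],"fingers":0},
    {"delta_pos":[-0.06,0.003,0.096],"turn":[0,0.0048,0],"fingers":0}
  ]
}}

```text
clock: 32.08
position: [0.4434, -0.0772, 0.2037]
ee_rot: [0.947, -0.094, 0.305, 0.031]
ft_force: [-0.4, 0.2, 1.2]
grip_width: 1.0
grasp_force: 0.0
```

Run:
```python
from h import *
st()
g=cup_grasp(.471,-.099,-13.7,36); tell((g,-13.7,36));
```

```text
32.08 [ 0.4434 -0.0772  0.2037] z [ 0.572 -0.117 -0.812] x az -11.4 q [ 0.17 -0.45 -0.16  2.42  0.08  0.56 -1.81] F [-0.4  0.2  1.2] w 85.0 g 0.0
[-0.084, 0.015, 0.159] [-0.022, 0.005, 0.033] deg 2.0
```

Scaled: 0.033 rad / 6.2832 = 0.0053.

>>> {"fn": "move_arm", "kwargs": {
  "plan": [
    {"delta_pos":[0.01,0.01,0.02],"turn":[0,-0.008,0.0048],"fingers":0},
    {"delta_pos":[0,0.012,0.06],"turn":[-0.0032,-0.0127,0.0053],"fingers":0},
    {"delta_pos":[-0.03,0.015,0.09],"turn":[-0.0035,-0.0127,0.0053],"fingers":0},
    {"delta_pos":[-0.04,0.015,0.11],"turn":[-0.0035,-0.0127,0.0053],"fingers":0},
    {"delta_pos":[-0.04,0.015,0.11],"turn":[-0.0035,-0.0127,0.0053],"fingers":0}
  ]
}}

```text
clock: 32.7
position: [0.4711, -0.0995, 0.0904]
ee_rot: [0.957, -0.116, 0.265, 0.033]
ft_force: [-0.0, -0.5, -0.4]
grip_width: 1.001
grasp_force: 0.0
```

Run:
```python
from h import *
st()
for f in (36,32):
  g=cup_grasp(.471,-.099,-13.7,f); tell((g,-13.7,f));
```

```text
32.7 [ 0.4711 -0.0995  0.0904] z [ 0.5   -0.125 -0.857] x az -13.8 q [ 0.35 -0.11 -0.3   2.42  0.23  0.31 -1.96] F [-0.  -0.5 -0.4] w 85.0 g 0.0
[-0.04, -0.001, 0.052] [0.003, 0.087, -0.001] deg 5.0
[-0.04, -0.001, 0.052] [0.003, 0.018, -0.001] deg 1.0
```

Scaled: 0.018 rad / 6.2832 = 0.0029.

>>> {"fn": "move_arm", "kwargs": {
  "plan": [
    {"delta_pos":[-0.013,-0.001,0.018],"turn":[0,0.0029,0],"fingers":0},
    {"delta_pos":[-0.028,-0.001,0.036],"turn":[0,0.0029,0],"fingers":0},
    {"delta_pos":[-0.04,-0.001,0.052],"turn":[0,0.0029,0],"fingers":0},
    {"delta_pos":[-0.04,-0.001,0.052],"turn":[0,0.0029,0],"fingers":0},
    {"delta_pos":[-0.04,-0.001,0.052],"turn":[0,0.0029,0],"fingers":0}
  ]
}}

```text
clock: 33.33
position: [0.474, -0.1031, 0.0369]
ee_rot: [0.956, -0.115, 0.268, 0.033]
ft_force: [-0.4, -0.8, 0.9]
grip_width: 0.997
grasp_force: 0.0
```

Run:
```python
from h import *
st()
for f in (32,):
  g=cup_grasp(.471,-.099,-13.7,f); print(g); tell((g,-13.7,f));
```

```text
33.33 [ 0.474  -0.1031  0.0369] z [ 0.505 -0.124 -0.854] x az -13.8 q [ 1.15  0.11 -1.08  2.42  0.94  0.21 -2.6 ] F [-0.4 -0.8  0.9] w 84.8 g 0.0
[ 0.46346015 -0.09716198  0.02521562]
[-0.016, -0.003, 0.004] [0.001, 0.012, -0.001] deg 1.0
```

>>> {"fn": "move_arm", "kwargs": {
  "force": 45,
  "plan": [
    {"delta_pos":[0,0,0],"turn":[0,0,0],"fingers":0.3},
    {"delta_pos":[0,0,0],"turn":[0,0,0],"fingers":1},
    {"delta_pos":[0,0,0],"turn":[0,0,0],"fingers":1},
    {"delta_pos":[0,0,0],"turn":[0,0,0],"fingers":1},
    {"delta_pos":[0,0,0],"turn":[0,0,0],"fingers":1}
  ]
}}

```text
clock: 33.95
position: [0.4751, -0.1019, 0.0379]
ee_rot: [0.956, -0.115, 0.269, 0.033]
ft_force: [-6.2, 0.7, 10.0]
grip_width: 0.627
grasp_force: 44.9
```

Run:
```python
from h import *
st()
o=get_obs(); R=Ro.from_quat(o['ee_rot']).as_matrix(); a=np.radians(-13.8)
C=np.array([.471,-.099,.027]); ct=R.T@(C-o['position']); print(ct); ct[1]=0
np.save('cupB.npy',np.array([ct,R.T@[np.cos(a),np.sin(a),0]])); cupnow('cupB.npy')
print(R.T@[0,0,.1])
tell(((.5,-.09,.27),-13.8,0),((.5,.1,.27),10,-20))
```

```text
33.95 [ 0.4751 -0.1019  0.0379] z [ 0.507 -0.124 -0.853] x az -13.7 q [ 1.14  0.11 -1.08  2.42  0.94  0.21 -2.6 ] F [-6.2  0.7 10. ] w 53.3 g 44.9
[-0.00969726 -0.0018099   0.00687311]
cup [ 0.4706 -0.1008  0.027 ] m [ 0.971 -0.239  0.   ] tilt 90.0 rim [ 0.5094 -0.1103  0.027 ]
[ 5.21863247e-02  6.57855370e-05 -8.53028908e-02]
[0.139, -0.017, -0.187] [0.0, -0.549, 0.002] deg 31.0
[0.101, -0.202, -0.21] [0.043, -0.885, -0.426] deg 56.0
```

Gripped. Lift, untilt, and move towards the block.

Scaled: -0.885 rad / 6.2832 = -0.1409.

>>> {"fn": "move_arm", "kwargs": {
  "plan": [
    {"delta_pos":[0.025,0,-0.042],"turn":[0,0,0],"fingers":1},
    {"delta_pos":[0.05,0,-0.085],"turn":[0,0,0],"fingers":1},
    {"delta_pos":[0.09,-0.005,-0.13],"turn":[0,-0.0271,0],"fingers":1},
    {"delta_pos":[0.12,-0.01,-0.16],"turn":[0,-0.0541,0],"fingers":1},
    {"delta_pos":[0.139,-0.017,-0.187],"turn":[0,-0.0874,0.0003],"fingers":1},
    {"delta_pos":[0.139,-0.017,-0.187],"turn":[0,-0.0874,0.0003],"fingers":1},
    {"delta_pos":[0.13,-0.07,-0.19],"turn":[0.0016,-0.1035,-0.0159],"fingers":1},
    {"delta_pos":[0.12,-0.12,-0.2],"turn":[0.0032,-0.1178,-0.0318],"fingers":1},
    {"delta_pos":[0.11,-0.17,-0.205],"turn":[0.0048,-0.1321,-0.0509],"fingers":1},
    {"delta_pos":[0.101,-0.202,-0.21],"turn":[0.0068,-0.1409,-0.0678],"fingers":1},
    {"delta_pos":[0.101,-0.202,-0.21],"turn":[0.0068,-0.1409,-0.0678],"fingers":1}
  ]
}}

```text
clock: 35.33
position: [0.4984, 0.1052, 0.2687]
ee_rot: [0.98, 0.092, -0.175, 0.014]
ft_force: [0.1, 0.2, -2.7]
grip_width: 0.621
grasp_force: 48.8
```

Run:
```python
from h import *
st(); cupnow('cupB.npy')
ct,mt=np.load('cupB.npy'); th=-59
print(tool(25.7,th).apply(mt))
def tcp(C,psi,th): return np.array(C)-tool(psi,th).apply(ct)
for C in ((.523,.264,.22),(.523,.264,.12)): tell((tcp(C,25.7,th),25.7,th))
```

```text
35.33 [0.4984 0.1052 0.2687] z [-0.341 -0.059 -0.938] x az 10.8 q [ 0.5   0.56 -1.11  1.41  0.35  1.8  -1.99] F [ 0.1  0.2 -2.7] w 52.8 g 48.8
cup [0.4871 0.1031 0.2656] m [ 0.609  0.117 -0.785] tilt 38.3 rim [0.5114 0.1078 0.2342]
[-0.00653016 -0.0048392  -0.99996697]
[0.079, -0.154, 0.029] [-0.175, -0.673, -0.203] deg 42.0
[0.114, -0.154, 0.123] [-0.175, -0.673, -0.203] deg 42.0
```

Scaled: -0.673 rad / 6.2832 = -0.1071.

>>> {"fn": "move_arm", "kwargs": {
  "plan": [
    {"delta_pos":[0.02,-0.04,0.007],"turn":[-0.0064,-0.0255,-0.008],"fingers":1},
    {"delta_pos":[0.04,-0.08,0.014],"turn":[-0.0127,-0.0509,-0.0159],"fingers":1},
    {"delta_pos":[0.06,-0.12,0.02],"turn":[-0.0207,-0.0764,-0.0239],"fingers":1},
    {"delta_pos":[0.079,-0.154,0.029],"turn":[-0.0279,-0.1071,-0.0323],"fingers":1},
    {"delta_pos":[0.079,-0.154,0.029],"turn":[-0.0279,-0.1071,-0.0323],"fingers":1},
    {"delta_pos":[0.097,-0.154,0.076],"turn":[-0.0279,-0.1071,-0.0323],"fingers":1},
    {"delta_pos":[0.111,-0.154,0.114],"turn":[-0.0279,-0.1071,-0.0323],"fingers":1},
    {"delta_pos":[0.111,-0.154,0.114],"turn":[-0.0279,-0.1071,-0.0323],"fingers":1}
  ]
}}

```text
clock: 36.33
position: [0.5221, 0.2416, 0.2097]
ee_rot: [0.919, 0.169, -0.353, 0.048]
ft_force: [0.5, 0.9, -5.8]
grip_width: 0.625
grasp_force: 49.1
```

```bash
cat >> h.py <<'E'
def cupgo(f,C,psi,th):
    ct,mt=np.load(f); tell((np.array(C)-tool(psi,th).apply(ct),psi,th))
E
python3 - <<'E'
from h import *
st(); cupnow('cupB.npy')
for z in (.12,.09,.07): cupgo('cupB.npy',(.521,.263,z),25.7,-59)
E
```

```text
36.33 [0.5221 0.2416 0.2097] z [-0.633 -0.207 -0.746] x az 21.8 q [-0.52  0.79  0.11  1.03 -0.16  2.05 -1.63] F [ 0.5  0.9 -5.8] w 53.1 g 49.1
cup [0.511  0.2375 0.211 ] m [ 0.261  0.127 -0.957] tilt 16.9 rim [0.5215 0.2426 0.1727]
[0.076, -0.018, 0.06] [-0.095, -0.303, -0.037] deg 18.0
[0.096, -0.017, 0.082] [-0.095, -0.303, -0.037] deg 18.0
[0.109, -0.017, 0.097] [-0.095, -0.303, -0.037] deg 18.0
```

Scaled: -0.303 rad / 6.2832 = -0.0482.

>>> {"fn": "move_arm", "kwargs": {
  "plan": [
    {"delta_pos":[0.02,-0.018,0.016],"turn":[-0.0151,-0.008,-0.0059],"fingers":1},
    {"delta_pos":[0.045,-0.018,0.035],"turn":[-0.0151,-0.0191,-0.0059],"fingers":1},
    {"delta_pos":[0.06,-0.018,0.05],"turn":[-0.0151,-0.0318,-0.0059],"fingers":1},
    {"delta_pos":[0.076,-0.018,0.06],"turn":[-0.0151,-0.0482,-0.0059],"fingers":1},
    {"delta_pos":[0.076,-0.018,0.06],"turn":[-0.0151,-0.0482,-0.0059],"fingers":1},
    {"delta_pos":[0.076,-0.018,0.06],"turn":[-0.0151,-0.0482,-0.0059],"fingers":1}
  ]
}}

```text
clock: 37.08
position: [0.5569, 0.2651, 0.1777]
ee_rot: [0.92, 0.2, -0.323, 0.095]
ft_force: [1.7, 0.7, -5.4]
grip_width: 0.625
grasp_force: 49.4
```

Run:
```python
from h import *
st(); cupnow('cupB.npy')
for z in (.12,.09,.07): cupgo('cupB.npy',(.521,.263,z),25.7,-59)
```

```text
37.08 [0.5569 0.2651 0.1777] z [-0.557 -0.305 -0.773] x az 23.3 q [-0.39  0.9  -0.27  0.89  0.14  2.06 -1.76] F [ 1.7  0.7 -5.4] w 53.1 g 49.4
cup [0.5462 0.2601 0.1786] m [ 0.317  0.101 -0.943] tilt 19.4 rim [0.5589 0.2641 0.1408]
[0.022, -0.016, 0.062] [0.027, -0.343, -0.038] deg 20.0
[0.041, -0.018, 0.085] [0.027, -0.343, -0.038] deg 20.0
[0.053, -0.019, 0.101] [0.027, -0.343, -0.038] deg 20.0
```

Run:
```python
from h import *
for z,t in ((.13,-48),(.11,-51)): cupgo('cupB.npy',(.519,.262,z),25.7,t)
```

```text
[0.013, -0.016, 0.054] [0.031, -0.151, -0.035] deg 9.0
[0.026, -0.017, 0.07] [0.03, -0.204, -0.036] deg 12.0
```

Scaled: -0.204 rad / 6.2832 = -0.0325.

>>> {"fn": "move_arm", "kwargs": {
  "plan": [
    {"delta_pos":[0.005,-0.008,0.02],"turn":[0.0024,-0.008,-0.0032],"fingers":1},
    {"delta_pos":[0.009,-0.016,0.038],"turn":[0.0048,-0.0159,-0.0056],"fingers":1},
    {"delta_pos":[0.013,-0.016,0.054],"turn":[0.0049,-0.024,-0.0056],"fingers":1},
    {"delta_pos":[0.026,-0.017,0.07],"turn":[0.0048,-0.0325,-0.0057],"fingers":1},
    {"delta_pos":[0.026,-0.017,0.07],"turn":[0.0048,-0.0325,-0.0057],"fingers":1},
    {"delta_pos":[0.026,-0.017,0.07],"turn":[0.0048,-0.0325,-0.0057],"fingers":1}
  ]
}}

```text
clock: 37.83
position: [0.5179, 0.2762, 0.1127]
ee_rot: [0.886, 0.214, -0.403, 0.082]
ft_force: [1.2, 0.5, -2.0]
grip_width: 0.623
grasp_force: 49.3
```

Run:
```python
from h import *
st(); cupnow('cupB.npy')
for z,t in ((.1,-55),(.08,-59)): cupgo('cupB.npy',(.521,.263,z),25.7,t)
```

```text
37.83 [0.5179 0.2762 0.1127] z [-0.679 -0.319 -0.661] x az 28.3 q [-0.57  0.99  0.09  0.94 -0.12  2.06 -1.6 ] F [ 1.2  0.5 -2. ] w 52.9 g 49.3
cup [0.5076 0.271  0.1155] m [ 0.144  0.1   -0.985] tilt 10.1 rim [0.5134 0.275  0.0761]
[0.018, 0.014, 0.005] [-0.005, -0.112, 0.03] deg 7.0
[0.033, 0.014, 0.019] [-0.004, -0.182, 0.03] deg 11.0
```

Run:
```python
from h import *
for z,t in ((.095,-52),(.08,-54)): cupgo('cupB.npy',(.518,.261,z),25.7,t)
```

```text
[0.019, 0.014, 0.01] [-0.006, -0.059, 0.03] deg 4.0
[0.03, 0.015, 0.021] [-0.006, -0.094, 0.03] deg 6.0
```

Scaled: -0.059 rad / 6.2832 = -0.0094.

>>> {"fn": "move_arm", "kwargs": {
  "plan": [
    {"delta_pos":[0.008,0.014,0],"turn":[-0.0008,0,0.0048],"fingers":1},
    {"delta_pos":[0.012,0.014,0.005],"turn":[-0.001,-0.0048,0.0048],"fingers":1},
    {"delta_pos":[0.019,0.014,0.01],"turn":[-0.001,-0.0094,0.0048],"fingers":1},
    {"delta_pos":[0.019,0.014,0.01],"turn":[-0.001,-0.0094,0.0048],"fingers":1}
  ]
}}

```text
clock: 38.33
position: [0.5171, 0.2609, 0.0816]
ee_rot: [0.878, 0.2, -0.424, 0.097]
ft_force: [-0.1, 0.2, -1.9]
grip_width: 0.621
grasp_force: 49.4
```

Run:
```python
from h import *
st(); cupnow('cupB.npy')
for z,t in ((.085,-54),(.08,-54),(.074,-56)): cupgo('cupB.npy',(.519,.262,z),25.7,t)
s=snap('scene'); save(s,'s9.png',(270,150,390,260),5)
```

```text
38.33 [0.5171 0.2609 0.0816] z [-0.705 -0.339 -0.623] x az 25.7 q [-0.57  1.05  0.11  0.94 -0.12  2.06 -1.59] F [-0.1  0.2 -1.9] w 52.8 g 49.4
cup [0.5069 0.2559 0.0849] m [ 0.111  0.052 -0.992] tilt 7.1 rim [0.5113 0.258  0.0452]
[0.009, -0.0, -0.01] [-0.0, -0.044, -0.0] deg 3.0
[0.013, -0.0, -0.007] [-0.0, -0.044, -0.0] deg 3.0
[0.018, -0.0, -0.003] [-0.0, -0.079, -0.0] deg 5.0
```

View pics/s9.png

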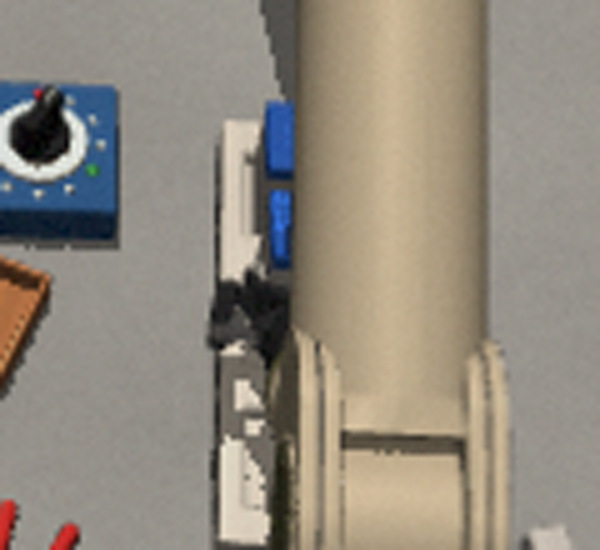

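Run:
```python
from h import *
for z,t in ((.087,-51.5),(.078,-52.5),(.072,-53)): cupgo('cupB.npy',(.518,.261,z),25.7,t)
```

```text
[0.006, 0.0, -0.01] [-0.0, -0.002, -0.0] deg 0.0
[0.014, 0.0, -0.004] [-0.0, -0.019, -0.0] deg 1.0
[0.018, 0.0, -0.0] [-0.0, -0.028, -0.0] deg 2.0
```

Scaled: -0.019 rad / 6.2832 = -0.003.

>>> {"fn": "move_arm", "kwargs": {
  "plan": [
    {"delta_pos":[0.006,0,-0.01],"turn":[0,0,0],"fingers":1},
    {"delta_pos":[0.006,0,-0.01],"turn":[0,0,0],"fingers":1},
    {"delta_pos":[0.014,0,-0.004],"turn":[0,-0.003,0],"fingers":1},
    {"delta_pos":[0.014,0,-0.004],"turn":[0,-0.003,0],"fingers":1}
  ]
}}

```text
clock: 38.88
position: [0.5226, 0.2632, 0.0704]
ee_rot: [0.878, 0.2, -0.423, 0.096]
ft_force: [8.8, 4.0, 1.3]
grip_width: 0.625
grasp_force: 50.8
```

Run:
```python
from h import *
st(); cupnow('cupB.npy')
for z,t in ((.078,-52.5),(.072,-53),(.07,-53)): cupgo('cupB.npy',(.518,.261,z),25.7,t)
```

```text
38.88 [0.5226 0.2632 0.0704] z [-0.705 -0.339 -0.623] x az 25.6 q [-0.57  1.08  0.11  0.91 -0.13  2.06 -1.59] F [8.8 4.  1.3] w 53.1 g 50.8
cup [0.5123 0.2583 0.0737] m [ 0.112  0.052 -0.992] tilt 7.1 rim [0.5168 0.2603 0.034 ]
[0.001, -0.0, -0.007] [-0.001, -0.018, -0.001] deg 1.0
[0.005, -0.0, -0.004] [-0.001, -0.027, -0.001] deg 2.0
[0.007, -0.0, -0.002] [-0.001, -0.027, -0.001] deg 2.0
```

>>> {"fn": "move_arm", "kwargs": {
  "plan": [
    {"delta_pos":[0.004,0,-0.007],"turn":[0,0,0],"fingers":1},
    {"delta_pos":[0.004,0,-0.007],"turn":[0,0,0],"fingers":1},
    {"delta_pos":[0.007,0,-0.005],"turn":[0,0,0],"fingers":1},
    {"delta_pos":[0.007,0,-0.005],"turn":[0,0,0],"fingers":1}
  ]
}}

```text
clock: 39.38
position: [0.526, 0.2647, 0.0669]
ee_rot: [0.879, 0.2, -0.423, 0.096]
ft_force: [2.1, 1.1, 7.0]
grip_width: 0.623
grasp_force: 50.6
```

Run:
```python
from h import *
st(); cupnow('cupB.npy')
```

```text
39.38 [0.526  0.2647 0.0669] z [-0.704 -0.338 -0.624] x az 25.6 q [-0.56  1.09  0.11  0.9  -0.13  2.06 -1.59] F [2.1 1.1 7. ] w 52.9 g 50.6
cup [0.5158 0.2598 0.0702] m [ 0.113  0.052 -0.992] tilt 7.2 rim [0.5203 0.2619 0.0305]
```

Scaled: 0.9 rad / 6.2832 = 0.1432.

>>> {"fn": "move_arm", "kwargs": {
  "plan": [
    {"delta_pos":[0,0,0],"turn":[0,0,0],"fingers":0.2},
    {"delta_pos":[0,0,0],"turn":[0,0,0],"fingers":0},
    {"delta_pos":[0,0,0],"turn":[0,0,0],"fingers":0},
    {"delta_pos":[0,0,-0.03],"turn":[0,0,0],"fingers":0},
    {"delta_pos":[0,0,-0.06],"turn":[0,0,0],"fingers":0},
    {"delta_pos":[-0.03,0,-0.1],"turn":[0,0,0],"fingers":0},
    {"delta_pos":[-0.08,0,-0.13],"turn":[0,0.0159,0],"fingers":0},
    {"delta_pos":[-0.13,0,-0.17],"turn":[0,0.0446,0],"fingers":0},
    {"delta_pos":[-0.15,0,-0.18],"turn":[0,0.0732,0],"fingers":0},
    {"delta_pos":[-0.15,0,-0.18],"turn":[0,0.1019,0],"fingers":0},
    {"delta_pos":[-0.15,0,-0.18],"turn":[0,0.1305,0],"fingers":0},
    {"delta_pos":[-0.15,0,-0.18],"turn":[0,0.1432,0],"fingers":0}
  ]
}}

```text
clock: 40.88
position: [0.568, 0.2847, 0.2984]
ee_rot: [0.975, 0.222, 0.005, -0.002]
ft_force: [0.2, 0.3, 0.4]
grip_width: 1.001
grasp_force: 0.0
```

Run:
```python
from h import *
st(); s=snap('scene'); t=snap('top')
for n,c in (('s',s),('t',t)):
  for a in ((.47,.57,.2,.32,.09,.14),(.37,.47,.16,.27,.09,.14)):
    try: P=find(c,*a); print(np.percentile(P[:,2],[5,95]).round(4))
    except Exception: print('none')
tell(((.479,.0495,.2),25,0),((.479,.0495,.2),88,0))
```

```text
40.88 [0.568  0.2847 0.2984] z [ 0.009  0.007 -1.   ] x az 25.6 q [-0.91  0.34  0.5   1.38 -0.17  1.45 -1.54] F [0.2 0.3 0.4] w 85.0 g 0.0
312 0.1065 (array([518.5, 262.2]), array([55., 59.]), np.float32(26.0))
[0.0957 0.11  ]
188 0.1065 (array([431. , 220.8]), array([54.8, 57. ]), np.float32(26.6))
[0.0921 0.1101]
138 0.1069 (array([524.1, 247.2]), array([27.3, 55.4]), np.float32(23.9))
[0.1014 0.1115]
162 0.1078 (array([433.7, 207.8]), array([32. , 54.9]), np.float32(24.5))
[0.1014 0.1116]
[-0.182, 0.174, 0.097] [-0.002, -0.008, 0.011] deg 1.0
[-0.182, 0.174, 0.097] [0.002, -0.008, -1.088] deg 62.0
```

Both cups stand at the same seated height (106.5 mm). Now the timer.

Scaled: -1.62 rad / 6.2832 = -0.2578.

>>> {"fn": "move_arm", "kwargs": {
  "plan": [
    {"delta_pos":[-0.03,0.03,0.01],"turn":[0,0,-0.0286],"fingers":0},
    {"delta_pos":[-0.07,0.07,0.02],"turn":[0,0,-0.0573],"fingers":0},
    {"delta_pos":[-0.11,0.11,0.03],"turn":[0,0,-0.0859],"fingers":0},
    {"delta_pos":[-0.15,0.15,0.04],"turn":[0,0,-0.1146],"fingers":0.2},
    {"delta_pos":[-0.182,0.174,0.06],"turn":[0,0,-0.1432],"fingers":0.4},
    {"delta_pos":[-0.182,0.174,0.08],"turn":[0,0,-0.1719],"fingers":0.4},
    {"delta_pos":[-0.182,0.174,0.08],"turn":[0,0,-0.2005],"fingers":0.4},
    {"delta_pos":[-0.182,0.174,0.08],"turn":[0,0,-0.2292],"fingers":0.4},
    {"delta_pos":[-0.182,0.174,0.08],"turn":[0,0,-0.2578],"fingers":0.4}
  ]
}}

```text
clock: 42.1
position: [0.4803, 0.0494, 0.2159]
ee_rot: [0.509, 0.861, 0.001, 0.0]
ft_force: [0.6, -0.6, 0.6]
grip_width: 0.6
grasp_force: 0.0
```

Scaled: -1.07 rad / 6.2832 = -0.1703.

>>> {"fn": "move_arm", "kwargs": {
  "plan": [
    {"delta_pos":[0,0,0],"turn":[0,0,-0.0286],"fingers":0.4},
    {"delta_pos":[0,0,0],"turn":[0,0,-0.0573],"fingers":0.4},
    {"delta_pos":[0,0,0],"turn":[0,0,-0.0859],"fingers":0.4},
    {"delta_pos":[0,0,0],"turn":[0,0,-0.1146],"fingers":0.4},
    {"delta_pos":[0,0,0],"turn":[0,0,-0.1432],"fingers":0.4},
    {"delta_pos":[0,0,0],"turn":[0,0,-0.1703],"fingers":0.4},
    {"delta_pos":[0,0,0],"turn":[0,0,-0.1703],"fingers":0.4}
  ]
}}

```text
clock: 42.98
position: [0.4802, 0.0494, 0.2157]
ee_rot: [0.003, 1.0, 0.0, 0.001]
ft_force: [-0.0, -0.2, -1.0]
grip_width: 0.602
grasp_force: 0.0
```

Run:
```python
from h import *
st(); c=snap('wrist'); store(c,'w10.npy'); save(c,'w10.png',None,1.5)
P=find(c,.43,.53,0,.1,.07,.1)
```

```text
42.98 [0.4802 0.0494 0.2157] z [ 0.002  0.001 -1.   ] x az 179.7 q [-0.7   0.02  0.51  1.89 -0.01  1.24  1.38] F [-0.  -0.2 -1. ] w 51.2 g 0.0
545 0.0836 (array([480.7,  48.3]), array([14. , 41.7]), np.float32(177.7))
```

View pics/w10.png

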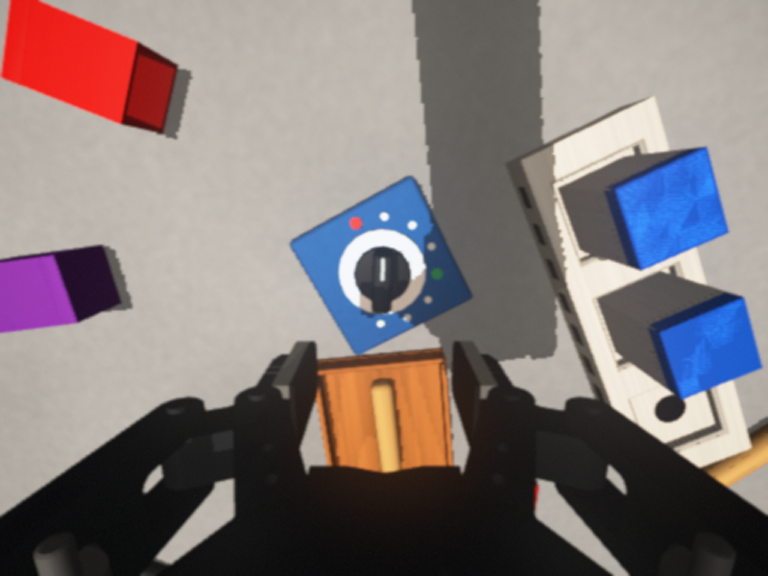

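The knob points at click 1 (384,216) and the green dot is at (437,273), three clicks (90°) further clockwise. Descend and grip the bar.

Scaled: 0.035 rad / 6.2832 = 0.0056.

>>> {"fn": "move_arm", "kwargs": {
  "force": 40,
  "plan": [
    {"delta_pos":[0,-0.001,0.05],"turn":[0,0,0.0056],"fingers":0.5},
    {"delta_pos":[0,-0.001,0.1],"turn":[0,0,0.0056],"fingers":0.5},
    {"delta_pos":[0,-0.001,0.135],"turn":[0,0,0.0056],"fingers":0.5},
    {"delta_pos":[0,-0.001,0.147],"turn":[0,0,0.0056],"fingers":0.5},
    {"delta_pos":[0,-0.001,0.147],"turn":[0,0,0.0056],"fingers":0.5},
    {"delta_pos":[0,-0.001,0.147],"turn":[0,0,0.0056],"fingers":1},
    {"delta_pos":[0,-0.001,0.147],"turn":[0,0,0.0056],"fingers":1},
    {"delta_pos":[0,-0.001,0.147],"turn":[0,0,0.0056],"fingers":1},
    {"delta_pos":[0,-0.001,0.147],"turn":[0,0,0.0056],"fingers":1},
    {"delta_pos":[0,-0.001,0.147],"turn":[0,0,0.0056],"fingers":1}
  ]
}}

```text
clock: 44.28
position: [0.4811, 0.048, 0.0698]
ee_rot: [0.02, 1.0, 0.001, 0.002]
ft_force: [-1.8, -3.9, 7.2]
grip_width: 0.154
grasp_force: 39.7
```

Run:
```python
from h import *
st()
```

```text
44.27 [0.4811 0.048  0.0698] z [ 0.005  0.001 -1.   ] x az 177.7 q [-0.66  0.21  0.51  2.04 -0.13  0.91  1.45] F [-1.8 -3.9  7.2] w 13.1 g 39.7
```

Scaled: 1.58 rad / 6.2832 = 0.2515.

>>> {"fn": "move_arm", "kwargs": {
  "plan": [
    {"delta_pos":[0,0,0],"turn":[0,0,0.0239],"fingers":1},
    {"delta_pos":[0,0,0],"turn":[0,0,0.0477],"fingers":1},
    {"delta_pos":[0,0,0],"turn":[0,0,0.0716],"fingers":1},
    {"delta_pos":[0,0,0],"turn":[0,0,0.0955],"fingers":1},
    {"delta_pos":[0,0,0],"turn":[0,0,0.1194],"fingers":1},
    {"delta_pos":[0,0,0],"turn":[0,0,0.1432],"fingers":1},
    {"delta_pos":[0,0,0],"turn":[0,0,0.1671],"fingers":1},
    {"delta_pos":[0,0,0],"turn":[0,0,0.191],"fingers":1},
    {"delta_pos":[0,0,0],"turn":[0,0,0.2149],"fingers":1},
    {"delta_pos":[0,0,0],"turn":[0,0,0.2387],"fingers":1},
    {"delta_pos":[0,0,0],"turn":[0,0,0.2515],"fingers":1},
    {"delta_pos":[0,0,0],"turn":[0,0,0.2515],"fingers":1}
  ]
}}

```text
clock: 45.78
position: [0.481, 0.0477, 0.0698]
ee_rot: [0.725, 0.689, 0.002, 0.001]
ft_force: [-3.2, -5.3, 10.6]
grip_width: 0.154
grasp_force: 40.2
```

Run:
```python
from h import *
st()
```

```text
45.77 [0.481  0.0477 0.0698] z [ 0.004  0.001 -1.   ] x az 87.1 q [-0.87  0.24  0.75  2.05 -0.21  0.92 -0.06] F [-3.2 -5.3 10.6] w 13.1 g 40.2
```

Turned to az 87°. Release and rise.

>>> {"fn": "move_arm", "kwargs": {
  "plan": [
    {"delta_pos":[0,0,0],"turn":[0,0,0],"fingers":0.5},
    {"delta_pos":[0,0,0],"turn":[0,0,0],"fingers":0.5},
    {"delta_pos":[0,0,0],"turn":[0,0,0],"fingers":0.5},
    {"delta_pos":[0,0,-0.05],"turn":[0,0,0],"fingers":0.5},
    {"delta_pos":[0,0,-0.11],"turn":[0,0,0],"fingers":0.5},
    {"delta_pos":[0,0,-0.17],"turn":[0,0,0],"fingers":0.5},
    {"delta_pos":[0,0,-0.2],"turn":[0,0,0],"fingers":0.5},
    {"delta_pos":[0,0,-0.2],"turn":[0,0,0],"fingers":0.5}
  ]
}}

```text
clock: 46.78
position: [0.4806, 0.0488, 0.2703]
ee_rot: [0.724, 0.69, 0.003, 0.001]
ft_force: [0.2, 0.8, -0.6]
grip_width: 0.5
grasp_force: 0.0
```

Run:
```python
from h import *
st(); c=snap('wrist'); P=find(c,.43,.53,0,.1,.07,.1)
s=snap('scene'); t=snap('top')
for a in ((.47,.57,.2,.32,.09,.14),(.37,.47,.16,.27,.09,.14)): find(s,*a)
im=[cv2.resize(c['color'],(400,300)), cv2.resize(s['color'][80:290,90:400],(400,271))]
im[1]=np.vstack([im[1],np.zeros((29,400,3),np.uint8)])
cv2.imwrite('pics/chk4.png',np.hstack(im)[...,::-1])
```

```text
46.77 [0.4806 0.0488 0.2703] z [ 0.006  0.003 -1.   ] x az 87.2 q [-0.98 -0.05  0.78  1.82  0.03  1.35 -0.26] F [ 0.2  0.8 -0.6] w 42.5 g 0.0
377 0.0836 (array([481.4,  48.4]), array([13.5, 40.8]), np.float32(87.4))
311 0.1068 (array([518.8, 262.5]), array([54.6, 59.3]), np.float32(25.3))
280 0.1067 (array([430.8, 221.1]), array([54.7, 57.2]), np.float32(26.0))
```

View pics/chk4.png

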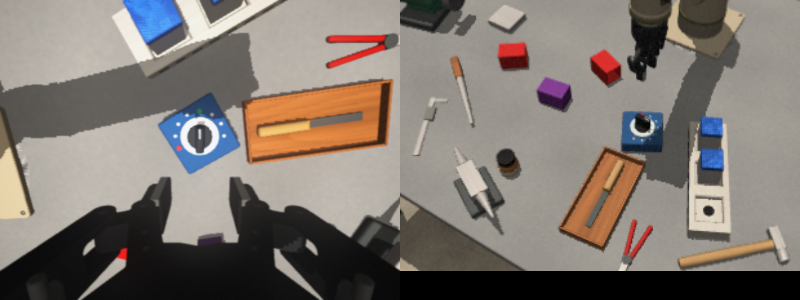

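The knob points at the green dot, the file lies in the tray, both cups are seated, and no other cups are in sight. Handing in.

```bash
python3 -c "
from workcell import hand_in
print(hand_in())"
```

```text
the job is handed in; nothing more can be done
None
```

The job is handed in: the file lies flat in the tray, both cups present stand mouth-down and fully home in the near and middle pockets, and the timer was then turned to the green dot (fourth click) and released; no verdict came back from the hand-in.

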